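Close the tablet jar snugly in its organiser pocket

TASK

The twist cap of the square clear jar of tablets is still loose. Lift the jar and set it gently, upright and fully down, into the square pocket of the white organiser's lowest tier so that it cannot spin, and only then screw its cap down clockwise until it is snug on its seal, stopping as soon as it is firmly tight and never forcing it further. Leave the jar closed in the pocket and do not push or tip the other things about.

Things in the scene. Friction and masses are not known exactly. Their poses are not given: they have to be found in the camera images.
- jar_center (a point): the square jar to be closed, cap on: point on its upright axis, half-way up (44 mm above its underside); z up, x and y square to its side faces. Clear body 52 x 52 mm, 50 mm high; above it 10 mm of narrow neck, then a round ribbed red cap, 50 mm diameter, 28 mm high, its top 88 mm above the underside. About 0.2 kg. It can be lifted by the cap
- cap_axis (a point): point on the same jar's axis at the cap's mid-height, 74 mm above the jar's underside; axes are the jar body's and do not turn with the cap. The cap turns on this axis, clockwise seen from above to tighten. It needs 0.25 to 1.25 rad, different every time and not measured, to meet its seal; this loose part takes only about 0.06 N m. Back it turns 0.2 to 1.2 rad
- jar: the same jar's body; origin at the centre of its underside, axes as jar_center
- pocket_floor (a point): centre of the floor of the square pocket in the organiser's lowest tier; z up, x and y square to the pocket's sides. Pocket 55 x 55 mm, 18 mm deep, bevelled 3 mm at the mouth; floor 12 mm and rim 30 mm above the ledge. The jar fits in any of four quarter turns, with 1.5 mm to spare on each side and about 0.06 rad of turning play either way
- organiser: white three-tier organiser, fixed to the ledge; origin on the ledge under the pocket's centre, axes as the pocket's. The block around the pocket is 100 mm (x) by 90 mm (y). On its +y side follows the middle tier, a tray 160 mm (x) by 100 mm (y), rim 56 mm above the ledge, and beyond it the upper tier, the same size, rim at 92 mm
- cap_seal (a joint): how far the cap has squeezed its soft seal, m (0: untouched); far too small for the readings to show, so feel the torque. Where the cap meets the seal the torque climbs from 0.06 to 0.4 N m within 0.08 rad of turning (springy), then by 0.8 N m per rad. Snug: 0.03 to 0.12 mm of squeeze, reached at 0.48 to 0.7 N m, 0.17 to 0.43 rad past meeting the seal; more is overtight. It stays when let go
- round_jar: smaller round clear jar, 44 mm diameter, 68 mm high, with a smooth red cap 38 mm in diameter; a bystander, not the jar to be closed. Origin: centre of its underside
- nail_file: flat steel nail file, 115 x 11 x 4 mm, lying in the organiser's middle tier; bystander. Origin: centre of its underside
- shaving_brush: shaving brush standing in the organiser's upper tier, 36 mm diameter, 94 mm high, black bristles up; bystander. Origin: centre of its underside
- mirror: small round mirror lying in the organiser's upper tier, 68 mm diameter, 8 mm thick; bystander. Origin: centre of its underside
- tumbler: white tumbler, 70 mm diameter, 90 mm high, standing on the ledge; bystander. Origin: centre of its underside
- soap: bar of soap, 75 x 50 x 24 mm, lying on the ledge; bystander. Origin: centre of its underside
- lotion: white lotion bottle, 52 mm diameter, 125 mm high, standing on the ledge; bystander. Origin: centre of its underside
There are look-alikes about, which are no part of the job. Leave any green or turquoise look-alike of the jar alone.

How it is judged:
By the outcome, as a careful person would: the job done as asked, in the order asked, and still so for the second after the job is handed in, with the robot touching nothing.
It also fails if it takes over 64 s, if anything falls off the work surface, if the arm or the gripper's body presses on something with over 40 N, if the wrist force passes 120 N, or if a joint passes its speed limit or range.

ROBOT

A 6-joint arm with a two-finger parallel gripper is mounted at the origin on the work surface. World frame = base frame: x ahead of the robot, y to its left, z up, the work surface at z = 0. Lengths are in m, angles in rad, forces in N, time in s.
With the tool pointing down it reaches from about 0.325 to 0.775 m from the base axis. Payload 9.3 kg.
Tool frame: the origin (TCP) lies on the mounting face of the last link; the fingertips stand 173 mm ahead of it and the grasp point (between the pads) lies 155 mm ahead of it; z points along the fingers, y is the direction in which the jaws open and shut (so a half turn about z gives the same grasp; the last joint's range is limited). The gripper opens to 85 mm and grips with 20 to 120 N. Pads are 22 mm wide; open, the fingers measure 114 mm over their backs; the gripper's body (76 mm by 85 mm) begins 54 mm behind the grasp point. The pads swing forward as they close: fully open they stand 13 mm farther back than shut.
Start: joints at [0.962, 0.259, 0.021, 1.334, 0, 1.418], TCP at [0.242, 0.494, 0.405] pointing down, gripper open.
Joint ranges: [-3.04, 3.04], [-0.91, 1.82], [-1.04, 1.36], [-1.92, 1.95], [-1.52, 1.45], [-3.14, 3.14]. Speed limits (rad/s): [2.22, 2.22, 2.79, 3.14, 3.14, 3.14].

INTERFACE

Orientations are given as [roll, pitch, yaw] about the fixed x, y, z axes, in that order (R = Rz(yaw) Ry(pitch) Rx(roll)).
In Python, from rig import r, grab_frame, calibration, models gives the robot as it stands. The module is installed in compiled form; this text tells all that it offers.
- The arm moves only by the tool drive_tool, never from a script. Its argument "plan" is a list of rows, each an object of numbers: "dx", "dy", "dz": the shift along the tool's x, y, z normalised to -1 to 1, where 1 is 0.1 m; "rx", "ry", "rz": the turn, a rotation vector about the tool's x, y, z normalised to -1 to 1, where 1 is 45 degrees. In form: [{"dx": .., "dy": .., "dz": .., "rx": .., "ry": .., "rz": ..}, ...]. A call has 1 to 5 rows; each row shifts and turns the pose as measured when the row begins, along the tool's axes as they then stand; what a row does not reach is not made up. A row lasts 1/12 s, in which the tool goes at most 41.7 mm and 7.16 degrees, less where a joint would pass 70% of its speed; a pose out of reach is approached as far as the arm can. A call with a number of a shift or a turn outside -1 to 1 is refused whole. A call with a gripper value outside its range is refused whole. "fingers" is the opening, from -1 (shut) to 1 (fully open), set as the call begins (left out, the last holds). The fingers move at their own pace and stop on an object; "grip_force" is the grip in N (left out, the last holds). Time passes only in rows, so rows that do not move let the fingers close. It gives the time, the measured TCP pose, the force and the opening at its end, in the units of the state.
- r.get_obs(): the state, without advancing time (a new reading comes with each control period).
- grab_frame(name): name is "scene" or "top"; returns the picture (420x560x3 uint8, blue, green, red); there is no depth.
- calibration(name): a dict with "camera_matrix" (3x3 intrinsics, pixels), "position" and "rotation" of the camera in the world. Camera axes: x right, y up, looking along -z (the intrinsics and any distortion apply to the point x, -y, -z); pixel columns grow to the right and rows downward; lengths in m; the calibration is good to about 2 mm. A picture is of the moment at which its call begins. calibration takes no time and is no camera call.
- r.sign_off(): hands the job in, once; it reports no verdict.
Trained networks look in the newest picture that a camera, given by its name, has taken for a name from the list of things; names that differ only in an ending like _2 or _b are one class to them, and where a whole thing is asked for, a point or a joint stands for the part that bears it (a point fixed in the world has none). Each returns a list of dicts, best first, with "p" (0 to 1); they miss things now and then, are a little off and sometimes report something else, mostly with a low value. They report only what shows in the picture. A call takes as long as a camera call. They do not tell look-alikes from the thing itself.
- models.spot_in(camera, query): "box" ([centre column, centre row, width, height] as shares, 0 to 1, of the picture: columns of its width, rows of its height, round what is visible of it).
- models.masks_of(camera, query): "mask" (420x560 bool, what is visible of it) and "box" ([centre column, centre row, width, height] as shares, 0 to 1, of the picture: columns of its width, rows of its height, round what is visible of it).
The state is a dict: "time_s": time; "joint_positions": joint angles; "dq": joint speeds; "effort": joint torques, N m; "ee_pos": TCP position; "eef_rot": TCP orientation; "ft_force": force on the tool from outside, world axes, zero at the start; "torque": the same for the moment, N m; "finger_gap": finger opening in m.
Only numpy, scipy, OpenCV 4.12 (cv2) and the standard library are available. Lean on these libraries where they do the work, as an engineer would, in place of code of your own. Each camera call takes 0.05 s, during which the arm holds its last target.

## Working session

There is one attempt and no reset: what is moved stays moved. The work goes in short steps, Python scripts to look and compute and a tool call to move; the robot and the scene stay as the last step left them, time stands still between calls to the robot, and variables do not carry over. Pictures are saved under pics/ and viewed, and the job is handed in when it is done.

Besides the shell and the picture viewer there is one more tool, called after "Call:" as a command line: name --argument value ..., lists and objects as JSON in quotes. drive_tool: Moves the arm, as the interface text tells. Its arguments: {"type":"object","properties":{"plan":{"type":"array"},"fingers":{"type":"number"},"grip_force":{"type":"number"}},"required":["plan"]}

```bash
mkdir -p pics; cat > h.py <<'E'
import numpy as np, cv2
from rig import r, grab_frame, calibration, models
def C(n):
    c=calibration(n); return np.array(c["camera_matrix"]),np.array(c["position"]),np.array(c["rotation"]),c
def ray(n,u,v):
    K,p,R,_=C(n)
    d=np.linalg.inv(K)@np.array([u,v,1.]); d=R@np.array([d[0],-d[1],-d[2]]); return p,d
def atz(n,u,v,z):
    p,d=ray(n,u,v); return p+d*(z-p[2])/d[2]
def proj(n,P):
    K,p,R,_=C(n); P=np.atleast_2d(P); q=(P-p)@R; q=q*[1,-1,-1]; q=q@K.T; return q[:,:2]/q[:,2:]
E
python3 - <<'E'
from h import *
for n in("scene","top"):
    im=grab_frame(n); cv2.imwrite(f"pics/{n}0.png",im)
    c=calibration(n); print({k:np.round(v,4).tolist() if not isinstance(v,str) else v for k,v in c.items()})
    for q in("jar","cap_axis","organiser","round_jar"):
        for m in models.spot_in(n,q)[:4]:
            b=m["box"]; print(n,q,round(m["p"],2),np.round([b[0]*560,b[1]*420,b[2]*560,b[3]*420],1))
print(r.get_obs())
E
```

```text
{'camera_matrix': [[504.9002, 0.0, 276.7512], [0.0, 504.9002, 216.2432], [0.0, 0.0, 1.0]], 'position': [0.9958, -0.3489, 1.1007], 'rotation': [0.5223, -0.0045, 0.824]}
scene jar 0.72 [131.8 295.   37.   40.9]
scene jar 0.67 [169.5 328.4  29.9  37. ]
scene jar 0.62 [ 97.2 269.1  35.7  37.3]
scene cap_axis 0.96 [ 96.  269.9  37.9  36.8]
scene cap_axis 0.9 [170.  328.7  36.5  42.2]
scene cap_axis 0.77 [130.7 296.3  34.6  37.1]
scene organiser 0.91 [354.2 159.6 130.   98.9]
scene organiser 0.54 [333.8 282.4  34.   41.5]
scene round_jar 0.96 [213.1 246.   22.   29. ]
{'camera_matrix': [[532.3923, 0.0, 273.1364], [0.0, 532.3923, 212.4792], [0.0, 0.0, 1.0]], 'position': [0.4256, 0.0581, 1.3098], 'rotation': [0.1361, -0.0112, -1.5982]}
top jar 0.87 [407.2 210.2  34.1  28. ]
top jar 0.83 [421.  259.4  34.2  27.7]
top jar 0.71 [430.4 306.5  37.2  31. ]
top cap_axis 0.95 [421.2 262.5  36.1  22.9]
top cap_axis 0.87 [431.3 307.7  32.8  24.3]
top cap_axis 0.77 [410.8 211.9  29.   28.8]
top organiser 0.81 [154.8 225.5 142.   88.9]
top organiser 0.52 [420.7 258.6  35.7  22.7]
top round_jar 0.77 [332.9 251.8  15.9  17.2]
{'time_s': 0.5, 'joint_positions': array([ 9.62403918e-01,  2.58671214e-01,  2.14889941e-02,  1.33369255e+00,
       -5.24083263e-06,  1.41822153e+00]), 'dq': array([ 0.00083181, -0.00048872, -0.00019369, -0.00083797, -0.00052516,
       -0.00024568]), 'effort': array([-9.21060600e-04, -5.54936564e+01,  3.44533324e+01,  1.80128998e-03,
       -2.20636916e-04, -1.87240158e-05]), 'ee_pos': array([0.2421094 , 0.49386236, 0.40463567]), 'eef_rot': array([-3.14151432e+00, -6.74287303e-06,  2.68577504e+00]), 'ft_force': array([-0.5220727 , -0.22709408,  0.13771305]), 'torque': array([-0.01959921,  0.04838667, -0.00369607]), 'finger_gap': 0.08553725068687926}
```

```bash
cat > fix.py <<'E'
E
sed -i 's/np.array(c\["rotation"\]),c/Rotation.from_euler("xyz",c["rotation"]).as_matrix(),c/; s/^import numpy as np, cv2/import numpy as np, cv2\nfrom scipy.spatial.transform import Rotation/' h.py
python3 - <<'E'
from h import *
for z in (0,.088): print(atz("scene",169,328,z),atz("top",431,307,z),atz("top",421,260,z),atz("top",408,211,z))
a=cv2.imread("pics/scene0.png")
cv2.imwrite("pics/sc.png",cv2.resize(a[200:400,60:330],(800,592),interpolation=cv2.INTER_CUBIC))
b=cv2.imread("pics/top0.png")
cv2.imwrite("pics/tc.png",cv2.resize(b[180:340,300:500],(800,600),interpolation=cv2.INTER_CUBIC))
E
```

```text
[ 0.58233363 -0.28676428  0.        ] [ 0.36268041 -0.33894202  0.        ] [ 0.47717018 -0.32198356  0.        ] [ 0.59960453 -0.29744189  0.        ]
[ 0.61538524 -0.29172832  0.088     ] [ 0.36690776 -0.31226351  0.088     ] [ 0.47370537 -0.29644443  0.088     ] [ 0.5879138  -0.27355163  0.088     ]
```

View pics/scene0.png

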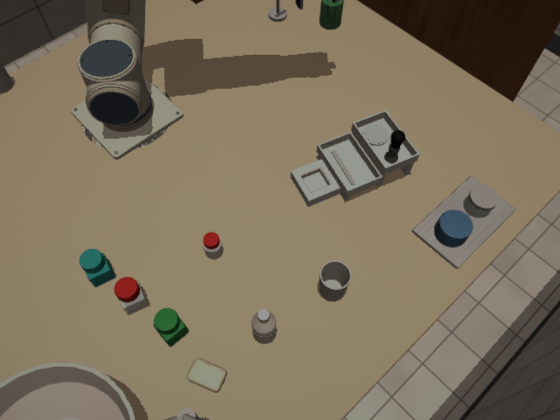

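View pics/top0.png

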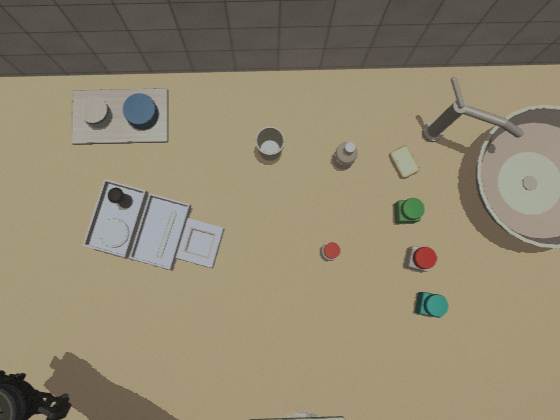

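```bash
echo
```

```text
(no output)
```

View pics/sc.png

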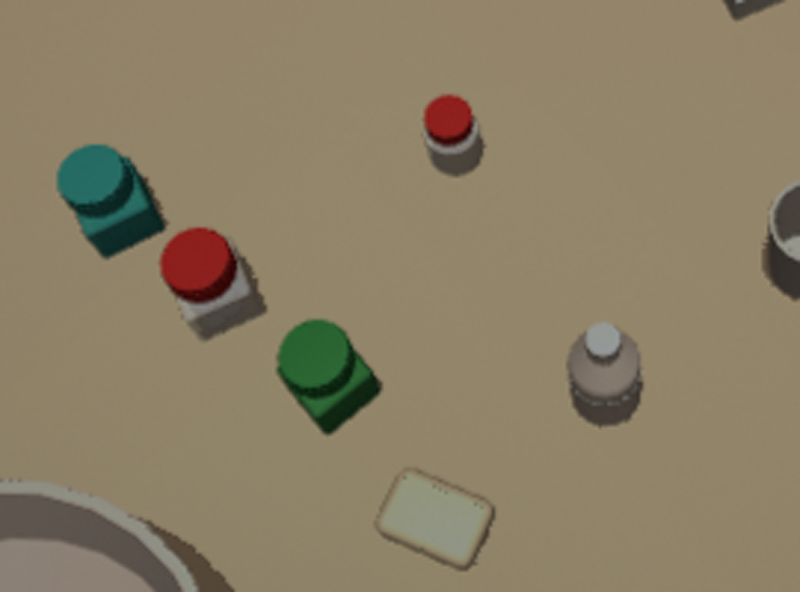

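View pics/tc.png

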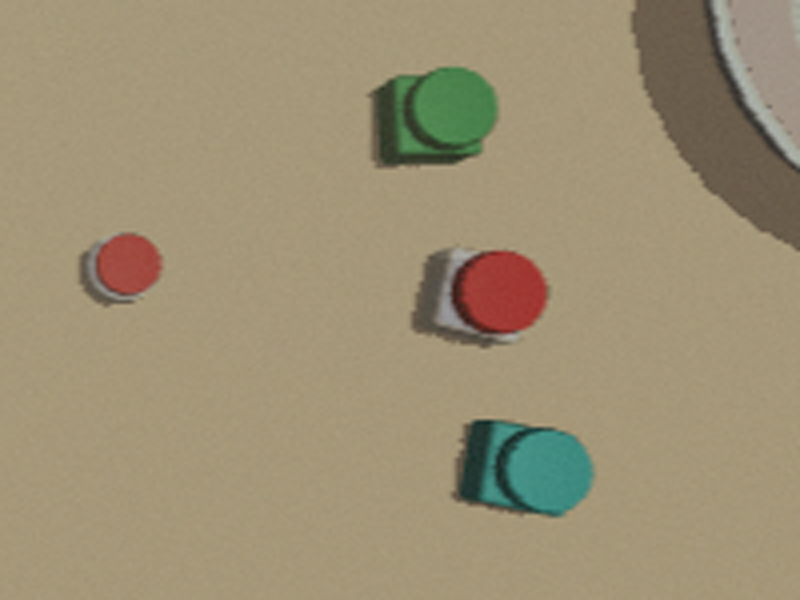

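```bash
cat >> h.py <<'E'
from scipy.optimize import minimize,least_squares
def redmask(im):
    h=cv2.cvtColor(im,cv2.COLOR_BGR2HSV); m=((h[...,0]<10)|(h[...,0]>170))&(h[...,1]>150)&(h[...,2]>60)
    return m
S=8
def hull(n,P,box):
    q=proj(n,P); x0,y0,w,h=box
    m=np.zeros((h*S,w*S),np.uint8)
    pts=((q-[x0,y0]+.5)*S)
    hl=cv2.convexHull(pts.astype(np.float32)); cv2.fillConvexPoly(m,np.round(hl).astype(int),1)
    return cv2.resize(m.astype(np.float32),(w,h),interpolation=cv2.INTER_AREA)
def cyl(x,y,z0,z1,rad):
    t=np.linspace(0,2*np.pi,60); c=np.c_[x+rad*np.cos(t),y+rad*np.sin(t)]
    return np.vstack([np.c_[c,np.full(60,z0)],np.c_[c,np.full(60,z1)]])
def boxp(x,y,yaw,z0,z1,a,b):
    c=np.array([[a,b],[a,-b],[-a,-b],[-a,b]]); R=np.array([[np.cos(yaw),-np.sin(yaw)],[np.sin(yaw),np.cos(yaw)]]); c=c@R.T+[x,y]
    return np.vstack([np.c_[c,np.full(4,z0)],np.c_[c,np.full(4,z1)]])
E
python3 - <<'E'
from h import *
A=cv2.imread("pics/scene0.png");B=cv2.imread("pics/top0.png")
bx={"scene":(100,262,60,60),"top":(395,230,60,60)}
M={}
for n,im in(("scene",A),("top",B)):
    x,y,w,h=bx[n]; M[n]=redmask(im)[y:y+h,x:x+w].astype(float)
def cost(p,ns=("scene","top"),z=None):
    zz=p[2] if z is None else z
    return sum(((hull(n,cyl(p[0],p[1],zz+.06,zz+.088,.025),bx[n])-M[n])**2).sum() for n in ns)
x0=[.474,-.296,0]
s=minimize(cost,x0,method="Nelder-Mead",options=dict(initial_simplex=np.array([x0,[.484,-.296,0],[.474,-.286,0],[.474,-.296,.02]]),xatol=1e-4,fatol=.1)); print(s.x,s.fun)
for ns in(("scene",),("top",)):
  s1=minimize(cost,x0[:2],args=(ns,0.),method="Nelder-Mead",options=dict(initial_simplex=np.array([x0[:2],[.484,-.296],[.474,-.286]]),xatol=1e-4,fatol=.1)); print(ns,s1.x,s1.fun)
for n,im,(x,y,w,h) in(("scene",A,(100,262,60,60)),("top",B,(395,230,60,60)),("scene",A,(280,145,80,70)),("top",B,(170,205,80,70))):
    cv2.imwrite(f"pics/z_{n}_{w}.png",cv2.resize(im[y:y+h,x:x+w],None,fx=9 if w<70 else 8,fy=9 if w<70 else 8,interpolation=cv2.INTER_CUBIC))
E
python3 - <<'E'
import cv2,numpy as np
a=[cv2.imread(f"pics/z_{n}_60.png") for n in("scene","top")]
cv2.imwrite("pics/zj.png",cv2.resize(np.hstack(a),(800,400)))
a=[cv2.imread(f"pics/z_{n}_80.png") for n in("scene","top")]
cv2.imwrite("pics/zo.png",cv2.resize(np.hstack(a),(800,350)))
E
```

```text
[ 0.47941155 -0.30649244 -0.0009069 ] 181.73486328125
('scene',) [ 0.47859457 -0.30653497] 110.406005859375
('top',) [ 0.47970135 -0.30888097] 68.402099609375
```

View pics/zj.png

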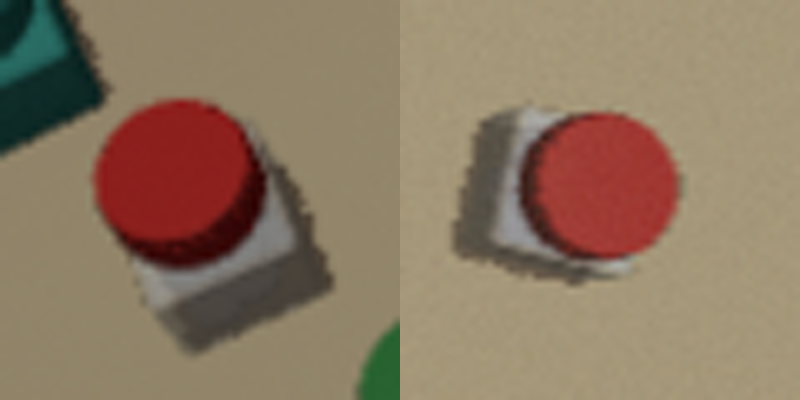

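View pics/zo.png

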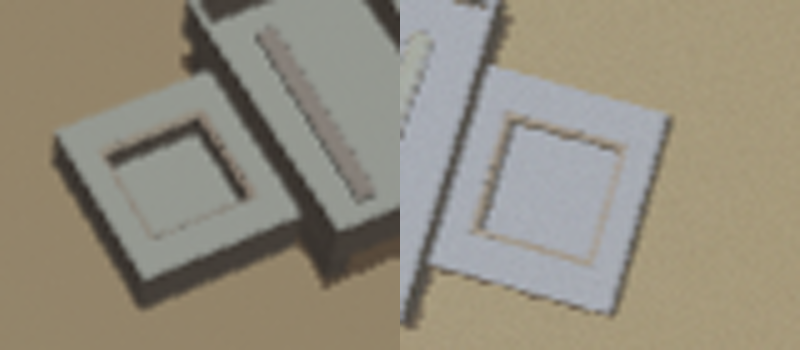

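```bash
cat >> h.py <<'E'
def redmask(im):
    b,g,rr=[im[...,i].astype(float) for i in range(3)]
    return (rr>2*g+10)&(rr>2*b+10)&(rr>30)
def wire(im,n,Ps,box,f,cols=((0,255,0),)):
    x,y,w,h=box; o=cv2.resize(im[y:y+h,x:x+w],None,fx=f,fy=f,interpolation=cv2.INTER_CUBIC)
    for i,P in enumerate(Ps):
        q=((proj(n,P)-[x,y]+.5)*f).astype(int); cv2.polylines(o,[q],True,cols[i%len(cols)],1)
    return o
E
python3 - <<'E'
from h import *
A=cv2.imread("pics/scene0.png");B=cv2.imread("pics/top0.png")
bx={"scene":(100,262,60,60),"top":(395,230,60,60)}
M={}
for n,im in(("scene",A),("top",B)):
    x,y,w,h=bx[n]; M[n]=redmask(im)[y:y+h,x:x+w].astype(float)
def cost(p,ns=("scene","top"),z=None):
    zz=p[2] if z is None else z
    return sum(((hull(n,cyl(p[0],p[1],zz+.06,zz+.088,.025),bx[n])-M[n])**2).sum() for n in ns)
x0=[.479,-.306,0]
s=minimize(cost,x0,method="Nelder-Mead",options=dict(initial_simplex=np.array([x0,[.484,-.306,0],[.474,-.300,0],[.474,-.306,.02]]),xatol=1e-4,fatol=.1)); print(s.x,s.fun)
for ns in(("scene",),("top",),("scene","top")):
  s1=minimize(cost,x0[:2],args=(ns,0.),method="Nelder-Mead",options=dict(initial_simplex=np.array([x0[:2],[.484,-.306],[.479,-.300]]),xatol=1e-4,fatol=.1)); print(ns,s1.x,s1.fun)
x,y=s1.x
for yaw in (1.35,1.2):
  o=[]
  for n,im in(("scene",A),("top",B)):
    b=boxp(x,y,yaw,0,.05,.026,.026); c=cyl(x,y,.06,.088,.025)
    o.append(wire(im,n,[b[:4],b[4:],c[:60],c[60:]],bx[n],7))
  cv2.imwrite(f"pics/wj{yaw}.png",cv2.resize(np.hstack(o),(800,400)))
E
```

```text
[ 0.47922139 -0.30675538 -0.00062221] 129.84033203125
('scene',) [ 0.47854308 -0.30617678] 54.067138671875
('top',) [ 0.4799634  -0.30827647] 74.62109375
('scene', 'top') [ 0.47946896 -0.30652745] 130.226318359375
```

View pics/wj1.35.png

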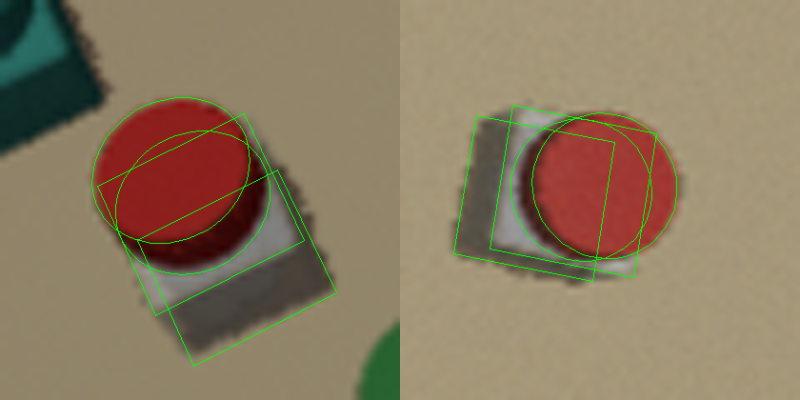

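```bash
python3 - <<'E'
from h import *
A=cv2.imread("pics/scene0.png");B=cv2.imread("pics/top0.png")
bx={"scene":(108,270,46,50),"top":(398,240,46,36)}
M={}
for n,im in(("scene",A),("top",B)):
    x,y,w,h=bx[n]; c=im[y:y+h,x:x+w].astype(float)
    t=np.median(c[-6:,:6].reshape(-1,3),0); 
    d=c/c.sum(2,keepdims=True)-t/t.sum(); 
    m=(np.abs(d).sum(2)>.08)
    # drop other colours (green/teal)
    g=(c[...,1]>1.3*c[...,2]); m&=~g
    M[n]=m.astype(float); cv2.imwrite(f"pics/m_{n}.png",cv2.resize((m*255).astype(np.uint8),None,fx=8,fy=8,interpolation=0))
def cost(p,ns=("scene","top")):
    t=0
    for n in ns:
        m=np.maximum(hull(n,cyl(p[0],p[1],.06,.088,.025),bx[n]),hull(n,boxp(p[0],p[1],p[2],0,.05,.026,.026),bx[n]))
        t+=((m-M[n])**2).sum()
    return t
x0=np.array([.479,-.306,1.35])
for ns in(("scene",),("top",),("scene","top")):
  s=minimize(cost,x0,args=(ns,),method="Nelder-Mead",options=dict(initial_simplex=x0+np.array([[0,0,0],[.005,0,0],[0,.005,0],[.0,0,.12]]),xatol=1e-4,fatol=.05)); print(ns,s.x,s.fun)
x,y,yaw=s.x
o=[]
for n,im in(("scene",A),("top",B)):
    b=boxp(x,y,yaw,0,.05,.026,.026); c=cyl(x,y,.06,.088,.025)
    bb=(bx[n][0],bx[n][1],46,46)
    o.append(wire(im,n,[b[:4],b[4:],c[:60],c[60:]],bb,8)); 
cv2.imwrite("pics/wj2.png",np.hstack(o))
# organiser: pocket overlay
E
```

```text
('scene',) [ 0.4759397  -0.30627802  1.48832253] 286.318115234375
('top',) [ 0.4813039  -0.31303901  1.64183914] 168.558349609375
('scene', 'top') [ 0.47951497 -0.30716591  1.48823195] 494.6689453125
```

View pics/wj2.png

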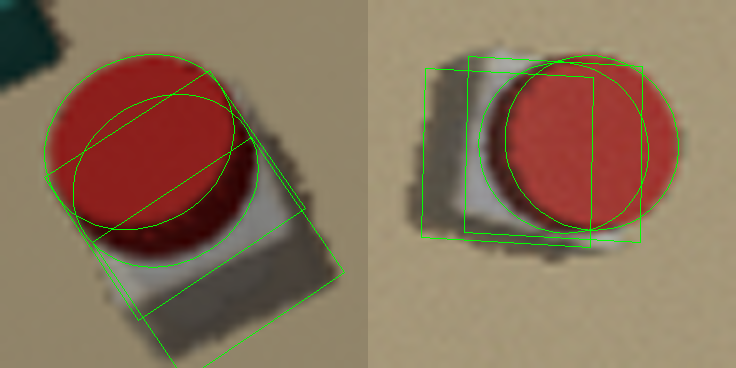

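```bash
python3 - <<'E'
import cv2,numpy as np
a=[cv2.resize(cv2.imread(f"pics/m_{n}.png"),(368,400)) for n in("scene","top")]; cv2.imwrite("pics/mm.png",np.hstack(a))
E
```

```text
(no output)
```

View pics/mm.png

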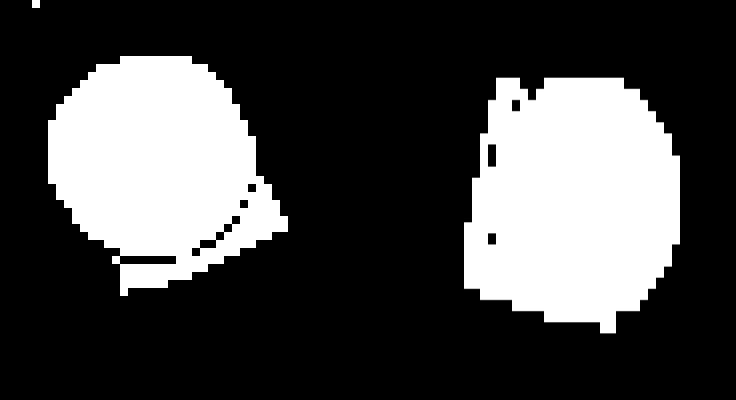

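```bash
python3 - <<'E'
from h import *
A=cv2.imread("pics/scene0.png");B=cv2.imread("pics/top0.png")
bx={"scene":(108,270,46,50),"top":(398,240,46,36)}
M={}
for n,im in(("scene",A),("top",B)):
    x,y,w,h=bx[n]; c=im[y:y+h,x:x+w].astype(float)
    t=np.median(c[-6:,:6].reshape(-1,3),0); 
    d=c/c.sum(2,keepdims=True)-t/t.sum(); 
    m=(np.abs(d).sum(2)>.08); m&=~(c[...,1]>1.3*c[...,2])
    M[n]=cv2.morphologyEx(m.astype(np.uint8),cv2.MORPH_CLOSE,np.ones((3,3),np.uint8)).astype(float)
def cost(p,ns=("scene","top")):
    t=0
    for n in ns:
        m=np.maximum(hull(n,cyl(p[0],p[1],.06,.088,.025),bx[n]),hull(n,boxp(p[0],p[1],p[2],.0495,.05,.026,.026),bx[n]))
        t+=((m-M[n])**2).sum()
    return t
x0=np.array([.479,-.306,1.35])
for ns in(("scene",),("top",),("scene","top")):
  s=minimize(cost,x0,args=(ns,),method="Nelder-Mead",options=dict(initial_simplex=x0+np.array([[0,0,0],[.005,0,0],[0,.005,0],[.0,0,.12]]),xatol=1e-4,fatol=.05)); print(ns,s.x,s.fun)
x,y,yaw=s.x
o=[]
for n,im in(("scene",A),("top",B)):
    b=boxp(x,y,yaw,0,.05,.026,.026); c=cyl(x,y,.06,.088,.025)
    bb=(bx[n][0],bx[n][1],46,46)
    o.append(wire(im,n,[b[:4],b[4:],c[:60],c[60:]],bb,8)); 
cv2.imwrite("pics/wj3.png",np.hstack(o))
# organiser: bright block top fit
bx={"scene":(285,150,70,65),"top":(170,210,70,70)}
for n,im in(("scene",A),("top",B)):
    x,y,w,h=bx[n]; print(n, im[188,316],im[235,230] )
for n,q in(("scene",(314,181)),("top",(200,242))): print(n,atz(n,*q,.012))
E
```

```text
('scene',) [ 0.47832091 -0.30694874  1.39313263] 52.114013671875
('top',) [ 0.48078963 -0.30891893  1.35825179] 42.048095703125
('scene', 'top') [ 0.47944024 -0.30754388  1.40644742] 111.61376953125
scene [145 153 149] [107 134 147]
top [122 154 164] [123 153 165]
scene [0.52716862 0.223138   0.012     ]
top [0.53492874 0.21901703 0.012     ]
```

View pics/wj3.png

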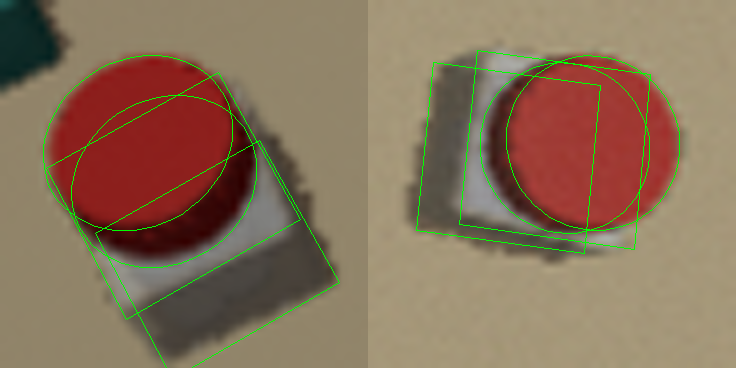

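```bash
python3 - <<'E'
from h import *
A=cv2.imread("pics/scene0.png");B=cv2.imread("pics/top0.png")
sc=np.array([[55,135],[215,72],[300,218],[143,280]])/5+[280,145]-.5
tp=np.array([[90,65],[270,118],[212,315],[32,265]])/5+[170,205]-.5
for n,c in(("scene",sc),("top",tp)):
    P=np.array([atz(n,*q,.03) for q in c]); print(n,np.round(P,4).tolist(), np.round(np.linalg.norm(P-np.roll(P,-1,0),axis=1),4),P.mean(0))
E
```

```text
scene [[0.473, 0.1899, 0.03], [0.5007, 0.2792, 0.03], [0.5939, 0.2459, 0.03], [0.5664, 0.1616, 0.03]] [0.0936 0.099  0.0887 0.0976] [0.53348562 0.21915072 0.03      ]
top [[0.5936, 0.2464, 0.03], [0.5655, 0.1599, 0.03], [0.4716, 0.1889, 0.03], [0.4978, 0.2747, 0.03]] [0.091  0.0983 0.0897 0.0999] [0.53212447 0.21748535 0.03      ]
```

```bash
python3 - <<'E'
from h import *
A=cv2.imread("pics/scene0.png");B=cv2.imread("pics/top0.png")
sc=np.array([[55,135],[215,72],[300,218],[143,280]])/5+[280,145]-.5
tp=np.array([[90,65],[270,118],[212,315],[32,265]])/5+[170,205]-.5
W=np.array([[-.05,-.045],[-.05,.045],[.05,.045],[.05,-.045]])
def corners(p):
    c,s=np.cos(p[2]),np.sin(p[2]); return np.c_[W@np.array([[c,s],[-s,c]])+p[:2],np.full(4,.03)]
def res(p,ns=(1,1)):
    P=corners(p); return np.r_[ns[0]*(proj("scene",P)-sc).ravel(),ns[1]*(proj("top",P[[1,2,3,0]])-tp).ravel()]
for ns in((1,0),(0,1),(1,1)):
    s=least_squares(res,[.533,.218,-.3],args=(ns,)); print(s.x,np.abs(s.fun).max())
x,y,a=s.x
o=[]
bx={"scene":(285,150,65,65),"top":(170,205,65,65)}
for n,im in(("scene",A),("top",B)):
    b=boxp(x,y,a,.012,.03,.0275,.0275); m=boxp(x,y,a,.027,.03,.0305,.0305); k=boxp(x,y,a,0,.03,.05,.045)
    o.append(wire(im,n,[b[:4],m[4:],k[4:]],bx[n],6,((0,255,0),(0,0,255),(255,0,0))))
cv2.imwrite("pics/wo.png",np.hstack(o))
E
```

```text
[ 0.53343597  0.21914863 -0.31648726] 0.6993974031597929
[ 0.53206702  0.21751427 -1.87156573] 2.52155287469634
[ 0.53283124  0.21889097 -1.2223478 ] 17.716186839028296
```

View pics/wo.png

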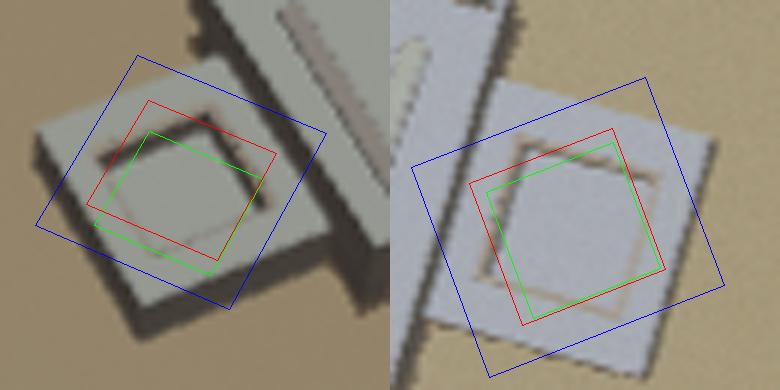

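```bash
python3 - <<'E'
from h import *
A=cv2.imread("pics/scene0.png");B=cv2.imread("pics/top0.png")
sc=np.array([[55,135],[215,72],[300,218],[143,280]])/5+[280,145]-.5
tp=np.array([[90,65],[270,118],[212,315],[32,265]])/5+[170,205]-.5
W=np.array([[-.05,-.045],[-.05,.045],[.05,.045],[.05,-.045]])
def corners(p):
    c,s=np.cos(p[2]),np.sin(p[2]); return np.c_[W@np.array([[c,s],[-s,c]])+p[:2],np.full(4,.03)]
def res(p,ns=(1,1)):
    P=corners(p); return np.r_[ns[0]*(proj("scene",P)-sc).ravel(),ns[1]*(proj("top",P[[2,3,0,1]])-tp).ravel()]
for ns in((1,0),(0,1),(1,1)):
    s=least_squares(res,[.533,.218,-.3],args=(ns,)); print(s.x,np.abs(s.fun).max())
x,y,a=s.x
o=[]
bx={"scene":(285,150,65,65),"top":(170,205,65,65)}
for n,im in(("scene",A),("top",B)):
    b=boxp(x,y,a,.012,.03,.0275,.0275); m=boxp(x,y,a,.027,.03,.0305,.0305); k=boxp(x,y,a,0,.03,.05,.045)
    o.append(wire(im,n,[b[:4],m[4:],k[4:]],bx[n],6,((0,255,0),(0,0,255),(255,0,0))))
cv2.imwrite("pics/wo.png",np.hstack(o))
o=[]
bx={"scene":(106,268,48,48),"top":(396,235,48,48)}
for n,im in(("scene",A),("top",B)):
    b=boxp(.4795,-.307,1.31,0,.05,.026,.026); c=cyl(.4795,-.307,.06,.088,.025)
    o.append(wire(im,n,[b[:4],b[4:],c[60:]],bx[n],8))
cv2.imwrite("pics/wj4.png",np.hstack(o))
E
```

```text
[ 0.53343597  0.21914863 -0.31648726] 0.6993974031597929
[ 0.53213084  0.21747922 -0.29840555] 0.4789810132850221
[ 0.53277698  0.218233   -0.30602083] 1.357130264197906
```

View pics/wo.png

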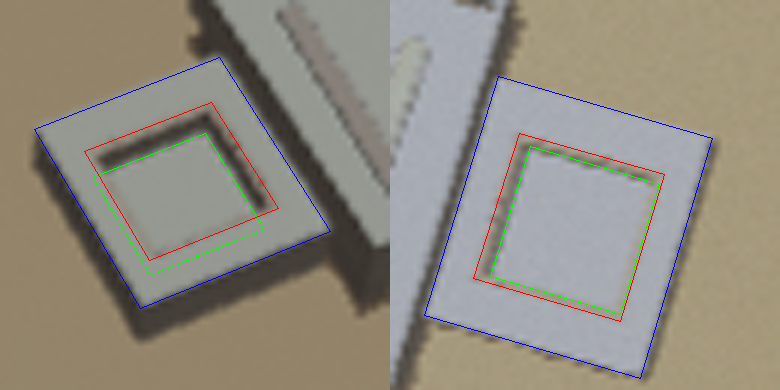

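View pics/wj4.png

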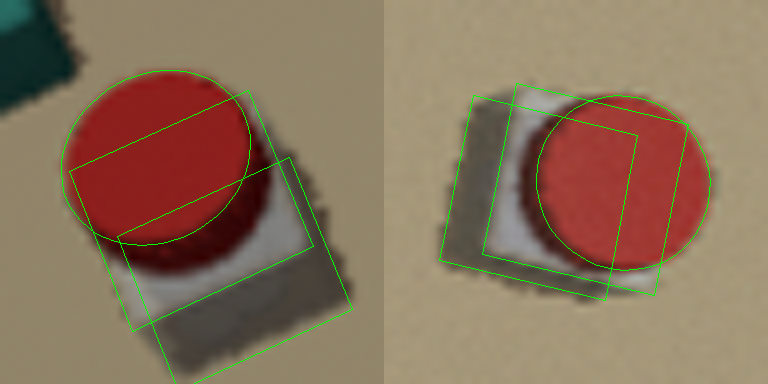

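```bash
cat >> h.py <<'E'
def rows(tx,ty,tz,tyaw,n=5,step=.04,rot=.12,ob=None):
    ob=r.get_obs(); p=np.array(ob["ee_pos"]); yaw=ob["eef_rot"][2]
    print("now",round(ob["time_s"],2),np.round(p,4),np.round(ob["eef_rot"],4),"F",np.round(ob["ft_force"],2),"T",np.round(ob["torque"],3),"gap",round(ob["finger_gap"],4),"q",np.round(ob["joint_positions"],2))
    for i in range(n):
        d=np.array([tx,ty,tz])-p; L=np.linalg.norm(d); 
        if L>step: d*=step/L
        dyaw=(tyaw-yaw+np.pi)%(2*np.pi)-np.pi; dyaw=np.clip(dyaw,-rot,rot)
        c,s=np.cos(yaw),np.sin(yaw)
        t=np.array([d@[c,s,0],d@[s,-c,0],-d[2]])/.1
        print("{"+', '.join(f'"{k}":{v:.3f}' for k,v in zip(("dx","dy","dz","rz"),[*t,-dyaw/(np.pi/4)]))+"},")
        p=p+d; yaw+=dyaw
    print("pred",p,yaw)
E
python3 -c "
from h import *
rows(.48,-.307,.405,np.pi+.3)"
```

```text
now 0.5 [0.2421 0.4939 0.4046] [-3.1415 -0.      2.6858] F [-0.52 -0.23  0.14] T [-0.02   0.048 -0.004] gap 0.0855 q [ 0.96  0.26  0.02  1.33 -0.    1.42]
{"dx":-0.271, "dy":-0.294, "dz":-0.000, "rz":-0.153},
{"dx":-0.234, "dy":-0.324, "dz":-0.000, "rz":-0.153},
{"dx":-0.193, "dy":-0.350, "dz":-0.000, "rz":-0.153},
{"dx":-0.150, "dy":-0.371, "dz":-0.000, "rz":-0.153},
{"dx":-0.105, "dy":-0.386, "dz":-0.000, "rz":-0.153},
pred [0.29905866 0.3021418  0.40472289] 3.285775040072955
```

Call:
drive_tool --plan '[{"dx": -0.27,"dy": -0.29,"dz": 0,"rx": 0,"ry": 0,"rz": -0.15},{"dx": -0.23,"dy": -0.32,"dz": 0,"rx": 0,"ry": 0,"rz": -0.15},{"dx": -0.19,"dy": -0.35,"dz": 0,"rx": 0,"ry": 0,"rz": -0.15},{"dx": -0.15,"dy": -0.37,"dz": 0,"rx": 0,"ry": 0,"rz": -0.15},{"dx": -0.1,"dy": -0.39,"dz": 0,"rx": 0,"ry": 0,"rz": -0.15}]' --fingers 1 --grip_force 60

```text
time_s: 0.92
ee_pos: [0.2939, 0.3143, 0.4026]
eef_rot: [3.141, -0.001, -3.023]
ft_force: [1.0, 1.3, 0.7]
finger_gap: 0.0854
```

```bash
python3 -c "
from h import *
rows(.48,-.307,.405,np.pi+.3)"
```

```text
now 0.92 [0.2939 0.3143 0.4026] [ 3.1412e+00 -1.0000e-03 -3.0228e+00] F [0.96 1.32 0.69] T [-0.013 -0.06   0.02 ] gap 0.0854 q [ 0.62  0.05 -0.23  1.28  0.    0.5 ]
{"dx":-0.069, "dy":-0.394, "dz":-0.001, "rz":-0.153},
{"dx":-0.021, "dy":-0.399, "dz":-0.001, "rz":-0.078},
{"dx":0.004, "dy":-0.400, "dz":-0.001, "rz":-0.000},
{"dx":0.004, "dy":-0.400, "dz":-0.001, "rz":-0.000},
{"dx":0.004, "dy":-0.400, "dz":-0.001, "rz":-0.000},
pred [0.35128862 0.12270785 0.40336032] -2.8415926535897933
```

Call:
drive_tool --plan '[{"dx": -0.07,"dy": -0.39,"dz": 0,"rz": -0.15},{"dx": -0.02,"dy": -0.4,"dz": 0,"rz": -0.08},{"dx": 0.0,"dy": -0.4,"dz": 0},{"dx": 0.0,"dy": -0.4,"dz": 0},{"dx": 0.0,"dy": -0.4,"dz": 0}]'

```text
validation failed for argument at $.pl...
```

Call:
drive_tool --plan '[{"dx": 0.0,"dy": -0.4,"dz": 0},{"dx": 0.0,"dy": -0.4,"dz": 0},{"dx": 0.0,"dy": -0.4,"dz": 0},{"dx": 0.0,"dy": -0.4,"dz": 0},{"dx": 0.0,"dy": -0.4,"dz": 0}]'

```text
validation failed for argument at $.pl...
```

```bash
python3 -c "
from h import *
rows(.48,-.307,.33,np.pi+.3)"
```

```text
now 0.92 [0.2939 0.3143 0.4026] [ 3.1412e+00 -1.0000e-03 -3.0228e+00] F [0.96 1.32 0.69] T [-0.013 -0.06   0.02 ] gap 0.0854 q [ 0.62  0.05 -0.23  1.28  0.    0.5 ]
{"dx":-0.068, "dy":-0.392, "dz":0.045, "rz":-0.153},
{"dx":-0.021, "dy":-0.397, "dz":0.045, "rz":-0.078},
{"dx":0.004, "dy":-0.397, "dz":0.045, "rz":-0.000},
{"dx":0.004, "dy":-0.397, "dz":0.045, "rz":-0.000},
{"dx":0.004, "dy":-0.397, "dz":0.045, "rz":-0.000},
pred [0.35093252 0.1238967  0.38037162] -2.8415926535897933
```

All six keys are required in each row.

Call:
drive_tool --plan '[{"dx": -0.07,"dy": -0.39,"dz": 0,"rx": 0,"ry": 0,"rz": -0.15},{"dx": -0.02,"dy": -0.4,"dz": 0,"rx": 0,"ry": 0,"rz": -0.08},{"dx": 0,"dy": -0.4,"dz": 0,"rx": 0,"ry": 0,"rz": 0},{"dx": 0,"dy": -0.4,"dz": 0,"rx": 0,"ry": 0,"rz": 0},{"dx": 0,"dy": -0.4,"dz": 0,"rx": 0,"ry": 0,"rz": 0}]'

```text
time_s: 1.33
ee_pos: [0.3484, 0.1216, 0.4035]
eef_rot: [3.141, 0.003, -2.842]
ft_force: [1.7, -0.1, -0.3]
finger_gap: 0.085
```

Call:
drive_tool --plan '[{"dx": 0,"dy": -0.4,"dz": 0,"rx": 0,"ry": 0,"rz": 0},{"dx": 0,"dy": -0.4,"dz": 0,"rx": 0,"ry": 0,"rz": 0},{"dx": 0,"dy": -0.4,"dz": 0,"rx": 0,"ry": 0,"rz": 0},{"dx": 0,"dy": -0.4,"dz": 0,"rx": 0,"ry": 0,"rz": 0},{"dx": 0,"dy": -0.4,"dz": 0,"rx": 0,"ry": 0,"rz": 0}]'

```text
time_s: 1.75
ee_pos: [0.4062, -0.079, 0.4055]
eef_rot: [-3.14, 0.009, -2.842]
ft_force: [0.4, 0.6, -0.4]
finger_gap: 0.0852
```

```bash
python3 -c "
from h import *
rows(.48,-.307,.36,np.pi+.3)"
```

```text
now 1.75 [ 0.4062 -0.079   0.4055] [-3.1396  0.0085 -2.8417] F [ 0.37  0.58 -0.42] T [ 0.115 -0.064 -0.006] gap 0.0852 q [-0.4   0.02 -0.26  1.28  0.   -0.7 ]
{"dx":-0.005, "dy":-0.393, "dz":0.075, "rz":-0.000},
{"dx":-0.005, "dy":-0.393, "dz":0.075, "rz":-0.000},
{"dx":-0.005, "dy":-0.393, "dz":0.075, "rz":-0.000},
{"dx":-0.005, "dy":-0.393, "dz":0.075, "rz":-0.000},
{"dx":-0.005, "dy":-0.393, "dz":0.075, "rz":-0.000},
pred [ 0.46670213 -0.2659357   0.36819656] -2.841592653589793
```

Call:
drive_tool --plan '[{"dx": 0,"dy": -0.4,"dz": 0.07,"rx": 0,"ry": 0,"rz": 0},{"dx": 0,"dy": -0.4,"dz": 0.07,"rx": 0,"ry": 0,"rz": 0},{"dx": 0,"dy": -0.4,"dz": 0.07,"rx": 0,"ry": 0,"rz": 0},{"dx": 0,"dy": -0.4,"dz": 0.07,"rx": 0,"ry": 0,"rz": 0},{"dx": 0,"dy": -0.4,"dz": 0.07,"rx": 0,"ry": 0,"rz": 0}]'

```text
time_s: 2.17
ee_pos: [0.4639, -0.2767, 0.3733]
eef_rot: [-3.135, 0.013, -2.845]
ft_force: [1.2, 1.0, 0.5]
finger_gap: 0.0854
```

```bash
cat >> h.py <<'E'
def rows(tx,ty,tz,tyaw,n=5,step=.04,rot=.12):
    ob=r.get_obs(); p=np.array(ob["ee_pos"]); R=Rotation.from_euler("xyz",ob["eef_rot"])
    print("now",round(ob["time_s"],2),np.round(p,4),np.round(ob["eef_rot"],4),"F",np.round(ob["ft_force"],2),"T",np.round(ob["torque"],3),"gap",round(ob["finger_gap"],4),"q",np.round(ob["joint_positions"],2))
    G=Rotation.from_euler("xyz",[np.pi,0,tyaw])
    for i in range(n):
        d=np.array([tx,ty,tz])-p; L=np.linalg.norm(d)
        if L>step: d*=step/L
        v=(R.inv()*G).as_rotvec(); a=np.linalg.norm(v)
        if a>rot: v*=rot/a
        t=R.inv().apply(d)/.1
        print("{"+', '.join(f'"{k}":{x:.3f}' for k,x in zip(("dx","dy","dz","rx","ry","rz"),[*t,*(v/(np.pi/4))]))+"},")
        p=p+d; R=R*Rotation.from_rotvec(v)
    print("pred",p,R.as_euler("xyz"))
E
python3 -c "
from h import *
rows(.48,-.307,.33,np.pi+.3,3)"
```

```text
now 2.17 [ 0.4639 -0.2767  0.3733] [-3.135   0.0131 -2.8447] F [1.16 1.01 0.52] T [ 0.072 -0.05   0.021] gap 0.0854 q [-0.69  0.25 -0.07  1.24  0.01 -0.99]
{"dx":-0.043, "dy":-0.242, "dz":0.316, "rx":-0.008, "ry":0.017, "rz":-0.004},
{"dx":-0.018, "dy":-0.093, "dz":0.119, "rx":0.000, "ry":-0.000, "rz":0.000},
{"dx":0.000, "dy":0.000, "dz":0.000, "rx":-0.000, "ry":0.000, "rz":-0.000},
pred [ 0.48  -0.307  0.33 ] [ 3.14159265  0.         -2.84159265]
```

Call:
drive_tool --plan '[{"dx": -0.04,"dy": -0.24,"dz": 0.32,"rx": -0.008,"ry": 0.017,"rz": 0},{"dx": -0.02,"dy": -0.09,"dz": 0.12,"rx": 0,"ry": 0,"rz": 0},{"dx": 0,"dy": 0,"dz": 0,"rx": 0,"ry": 0,"rz": 0}]'

```text
time_s: 2.42
ee_pos: [0.4811, -0.3158, 0.326]
eef_rot: [-3.14, -0.0, -2.851]
ft_force: [-0.3, 0.8, -0.3]
finger_gap: 0.0854
```

```bash
python3 - <<'E'
from h import *
rows(.48,-.307,.26,np.pi+.3,3)
for n in("scene","top"):
    im=grab_frame(n); cv2.imwrite(f"pics/{n}1.png",im)
    u,v=proj(n,[.48,-.307,.1])[0].astype(int); cv2.imwrite(f"pics/c_{n}1.png",cv2.resize(im[max(0,v-50):v+50,max(0,u-60):u+60],None,fx=6,fy=6,interpolation=2))
E
```

```text
now 2.42 [ 0.4811 -0.3158  0.326 ] [-3.1399e+00 -5.0000e-04 -2.8512e+00] F [-0.28  0.82 -0.28] T [ 0.052  0.024 -0.031] gap 0.0854 q [-0.73  0.33 -0.07  1.16 -0.   -1.02]
{"dx":-0.009, "dy":0.053, "dz":0.396, "rx":-0.002, "ry":-0.001, "rz":-0.012},
{"dx":-0.006, "dy":0.035, "dz":0.263, "rx":0.000, "ry":0.000, "rz":-0.000},
{"dx":0.000, "dy":0.000, "dz":0.000, "rx":-0.000, "ry":0.000, "rz":-0.000},
pred [ 0.48  -0.307  0.26 ] [ 3.14159265  0.         -2.84159265]
```

View pics/c_scene1.png

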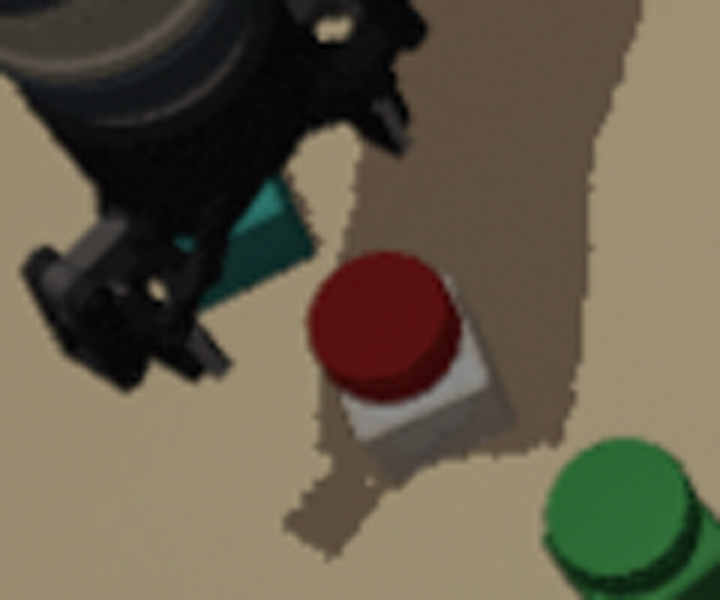

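View pics/c_top1.png

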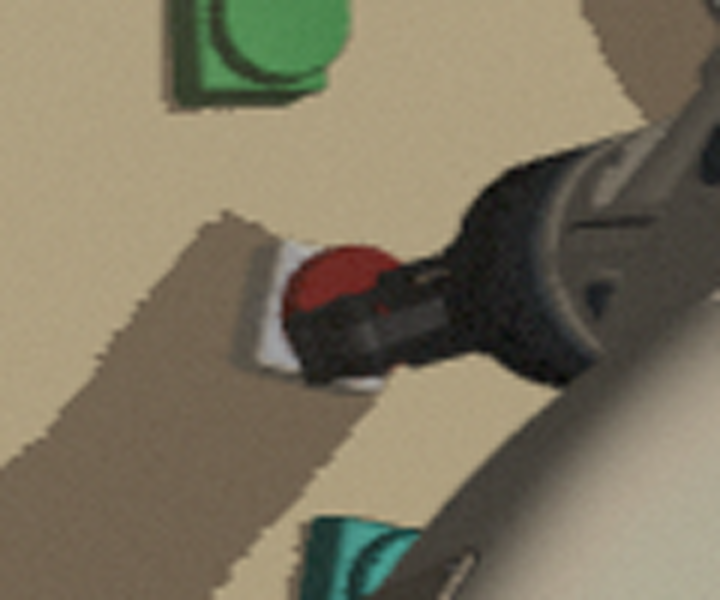

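Call:
drive_tool --plan '[{"dx": -0.01,"dy": 0.08,"dz": 0.3,"rx": 0,"ry": 0,"rz": -0.01},{"dx": 0,"dy": 0,"dz": 0.2,"rx": 0,"ry": 0,"rz": 0},{"dx": 0,"dy": 0,"dz": 0,"rx": 0,"ry": 0,"rz": 0},{"dx": 0,"dy": 0,"dz": 0,"rx": 0,"ry": 0,"rz": 0}]'

```text
time_s: 2.85
ee_pos: [0.4791, -0.3005, 0.2844]
eef_rot: [-3.133, 0.006, -2.837]
ft_force: [0.8, 0.7, -0.1]
finger_gap: 0.0855
```

```bash
python3 - <<'E'
from h import *
rows(.48,-.307,.23,np.pi+.3,3,.02)
E
```

```text
now 2.85 [ 0.4791 -0.3005  0.2844] [-3.1327  0.0055 -2.837 ] F [ 0.83  0.71 -0.08] T [-0.015  0.015 -0.031] gap 0.0855 q [-0.71  0.34 -0.17  1.04 -0.   -1.01]
{"dx":0.005, "dy":-0.022, "dz":0.199, "rx":-0.011, "ry":0.007, "rz":0.006},
{"dx":0.004, "dy":-0.024, "dz":0.199, "rx":0.000, "ry":-0.000, "rz":-0.000},
{"dx":0.003, "dy":-0.018, "dz":0.147, "rx":-0.000, "ry":-0.000, "rz":-0.000},
pred [ 0.48  -0.307  0.23 ] [ 3.14159265  0.         -2.84159265]
```

Call:
drive_tool --plan '[{"dx": 0,"dy": -0.03,"dz": 0.15,"rx": -0.01,"ry": 0.007,"rz": 0},{"dx": 0,"dy": -0.02,"dz": 0.1,"rx": 0,"ry": 0,"rz": 0},{"dx": 0,"dy": 0,"dz": 0.05,"rx": 0,"ry": 0,"rz": 0},{"dx": 0,"dy": 0,"dz": 0.0,"rx": 0,"ry": 0,"rz": 0}]'

```text
time_s: 3.18
ee_pos: [0.4817, -0.304, 0.2584]
eef_rot: [-3.134, 0.004, -2.834]
ft_force: [-0.2, 0.1, -0.2]
finger_gap: 0.0857
```

```bash
python3 - <<'E'
from h import *
rows(.48,-.307,.23,np.pi+.3,3,.02)
E
```

```text
now 3.18 [ 0.4817 -0.304   0.2584] [-3.1343  0.0042 -2.8341] F [-0.19  0.07 -0.2 ] T [ 0.045 -0.043  0.042] gap 0.0857 q [-0.71  0.37 -0.2   0.99 -0.   -1.02]
{"dx":0.019, "dy":-0.015, "dz":0.199, "rx":-0.009, "ry":0.005, "rz":0.010},
{"dx":0.008, "dy":-0.007, "dz":0.086, "rx":0.000, "ry":0.000, "rz":0.000},
{"dx":0.000, "dy":0.000, "dz":0.000, "rx":-0.000, "ry":0.000, "rz":-0.000},
pred [ 0.48  -0.307  0.23 ] [ 3.14159265  0.         -2.84159265]
```

Call:
drive_tool --plan '[{"dx": 0.02,"dy": -0.02,"dz": 0.2,"rx": -0.01,"ry": 0.005,"rz": 0.01},{"dx": 0,"dy": -0.01,"dz": 0.1,"rx": 0,"ry": 0,"rz": 0},{"dx": 0,"dy": 0,"dz": 0.05,"rx": 0,"ry": 0,"rz": 0}]'

```text
time_s: 3.43
ee_pos: [0.4816, -0.3082, 0.2244]
eef_rot: [-3.139, 0.003, -2.842]
ft_force: [0.6, 0.7, 0.2]
finger_gap: 0.0854
```

```bash
python3 - <<'E'
from h import *
rows(.48,-.307,.23,np.pi+.3,3,.02)
for n in("scene","top"):
    im=grab_frame(n); cv2.imwrite(f"pics/{n}2.png",im)
    u,v=proj(n,[.48,-.307,.1])[0].astype(int); cv2.imwrite(f"pics/c_{n}2.png",cv2.resize(im[max(0,v-40):v+40,max(0,u-40):u+40],None,fx=5,fy=5,interpolation=2))
cv2.imwrite("pics/c2.png",np.hstack([cv2.imread(f"pics/c_{n}2.png") for n in("scene","top")]))
E
```

```text
now 3.43 [ 0.4816 -0.3082  0.2244] [-3.1387e+00  2.6000e-03 -2.8421e+00] F [0.64 0.67 0.19] T [ 0.025  0.034 -0.001] gap 0.0854 q [-0.72  0.4  -0.25  0.92  0.   -1.02]
{"dx":0.011, "dy":0.016, "dz":-0.056, "rx":-0.004, "ry":0.003, "rz":-0.001},
{"dx":0.000, "dy":0.000, "dz":0.000, "rx":0.000, "ry":-0.000, "rz":-0.000},
{"dx":0.000, "dy":0.000, "dz":0.000, "rx":0.000, "ry":0.000, "rz":0.000},
pred [ 0.48  -0.307  0.23 ] [ 3.14159265  0.         -2.84159265]
```

View pics/c2.png

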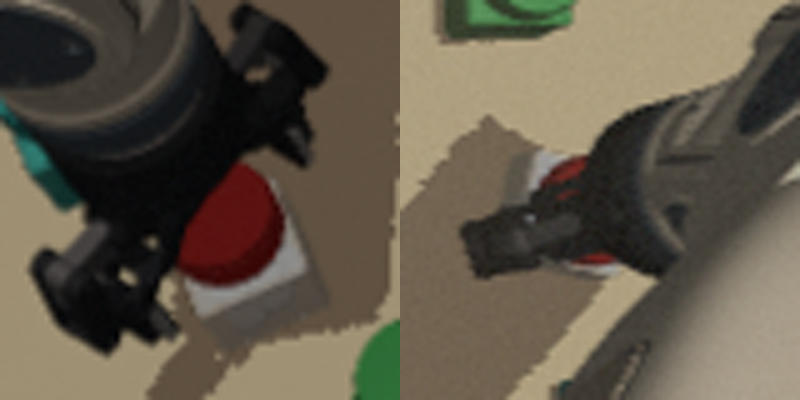

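Call:
drive_tool --plan '[{"dx": 0.015,"dy": 0.01,"dz": -0.05,"rx": -0.004,"ry": 0.003,"rz": 0},{"dx": 0,"dy": 0,"dz": 0,"rx": 0,"ry": 0,"rz": 0}]'

```text
time_s: 3.7
ee_pos: [0.4797, -0.3075, 0.2304]
eef_rot: [3.14, -0.001, -2.842]
ft_force: [-0.5, 0.6, -1.1]
finger_gap: 0.0853
```

```bash
python3 - <<'E'
from h import *
rows(.48,-.307,.228,np.pi+.3,1,.02)
E
```

```text
now 3.7 [ 0.4797 -0.3075  0.2304] [ 3.1401e+00 -7.0000e-04 -2.8418e+00] F [-0.49  0.6  -1.08] T [-0.008  0.009  0.107] gap 0.0853 q [-0.72  0.4  -0.24  0.94  0.   -1.02]
{"dx":-0.004, "dy":0.004, "dz":0.024, "rx":0.002, "ry":-0.001, "rz":-0.000},
pred [ 0.48  -0.307  0.228] [ 3.14159265  0.         -2.84159265]
```

Call:
drive_tool --plan '[{"dx": 0,"dy": 0,"dz": 0.02,"rx": 0,"ry": 0,"rz": 0},{"dx": 0,"dy": 0,"dz": 0,"rx": 0,"ry": 0,"rz": 0},{"dx": 0,"dy": 0,"dz": 0,"rx": 0,"ry": 0,"rz": 0},{"dx": 0,"dy": 0,"dz": 0,"rx": 0,"ry": 0,"rz": 0},{"dx": 0,"dy": 0,"dz": 0,"rx": 0,"ry": 0,"rz": 0}]' --fingers -1 --grip_force 50

```text
time_s: 4.12
ee_pos: [0.4799, -0.3075, 0.2308]
eef_rot: [-3.14, 0.001, -2.841]
ft_force: [0.1, -0.1, -1.6]
finger_gap: 0.0489
```

```bash
python3 - <<'E'
from h import *
rows(.48,-.307,.228,np.pi+.3,1,.02)
E
```

```text
now 4.12 [ 0.4799 -0.3075  0.2308] [-3.1403e+00  1.4000e-03 -2.8415e+00] F [ 0.07 -0.05 -1.64] T [ 0.075 -0.059  0.014] gap 0.0489 q [-0.72  0.4  -0.24  0.93  0.   -1.02]
{"dx":-0.002, "dy":0.005, "dz":0.028, "rx":-0.002, "ry":0.002, "rz":0.000},
pred [ 0.48  -0.307  0.228] [ 3.14159265  0.         -2.84159265]
```

Call:
drive_tool --plan '[{"dx": 0,"dy": 0,"dz": -0.05,"rx": 0,"ry": 0,"rz": 0},{"dx": 0,"dy": 0,"dz": -0.2,"rx": 0,"ry": 0,"rz": 0},{"dx": 0,"dy": 0,"dz": -0.3,"rx": 0,"ry": 0,"rz": 0},{"dx": 0,"dy": 0,"dz": -0.3,"rx": 0,"ry": 0,"rz": 0},{"dx": 0,"dy": 0,"dz": -0.3,"rx": 0,"ry": 0,"rz": 0}]'

```text
time_s: 4.53
ee_pos: [0.4786, -0.3065, 0.3431]
eef_rot: [3.13, -0.007, -2.842]
ft_force: [-0.6, -0.9, -2.2]
finger_gap: 0.0488
```

```bash
python3 - <<'E'
from h import *
rows(.533,.218,.36,np.pi+.26,5,.04)
for n in("scene","top"):
    im=grab_frame(n); cv2.imwrite(f"pics/{n}3.png",im)
E
```

```text
now 4.53 [ 0.4786 -0.3065  0.3431] [ 3.1301 -0.0069 -2.8415] F [-0.58 -0.85 -2.24] T [-0.165 -0.048  0.008] gap 0.0488 q [-0.72  0.32 -0.05  1.21  0.   -1.02]
{"dx":-0.157, "dy":0.368, "dz":-0.010, "rx":0.015, "ry":-0.009, "rz":0.051},
{"dx":-0.142, "dy":0.374, "dz":-0.013, "rx":-0.000, "ry":0.000, "rz":-0.000},
{"dx":-0.142, "dy":0.374, "dz":-0.013, "rx":-0.000, "ry":-0.000, "rz":-0.000},
{"dx":-0.142, "dy":0.374, "dz":-0.013, "rx":-0.000, "ry":-0.000, "rz":-0.000},
{"dx":-0.142, "dy":0.374, "dz":-0.013, "rx":-0.000, "ry":-0.000, "rz":-0.000},
pred [ 0.49919645 -0.10763553  0.34952935] [ 3.14159265  0.         -2.88159265]
```

View pics/scene3.png

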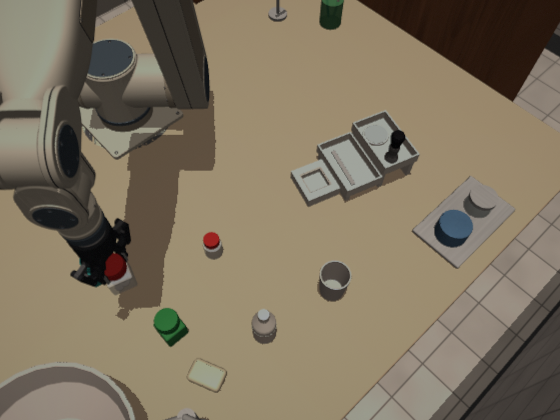

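Call:
drive_tool --plan '[{"dx": -0.1,"dy": 0.2,"dz": -0.1,"rx": 0.015,"ry": -0.009,"rz": 0.05},{"dx": -0.14,"dy": 0.37,"dz": -0.02,"rx": 0,"ry": 0,"rz": 0},{"dx": -0.14,"dy": 0.37,"dz": -0.01,"rx": 0,"ry": 0,"rz": 0},{"dx": -0.14,"dy": 0.37,"dz": -0.01,"rx": 0,"ry": 0,"rz": 0},{"dx": -0.14,"dy": 0.37,"dz": -0.01,"rx": 0,"ry": 0,"rz": 0}]'

```text
time_s: 5.05
ee_pos: [0.4995, -0.1292, 0.3604]
eef_rot: [-3.13, 0.006, -2.894]
ft_force: [0.7, -0.1, -1.5]
finger_gap: 0.0485
```

```bash
python3 - <<'E'
from h import *
rows(.533,.218,.36,np.pi+.26,5,.04)
E
```

```text
now 5.05 [ 0.4995 -0.1292  0.3604] [-3.1301  0.0056 -2.8943] F [ 0.72 -0.12 -1.47] T [-0.064 -0.051  0.064] gap 0.0485 q [-0.41  0.21 -0.15  1.19 -0.01 -0.66]
{"dx":-0.135, "dy":0.377, "dz":-0.003, "rx":-0.015, "ry":0.007, "rz":-0.016},
{"dx":-0.139, "dy":0.375, "dz":0.000, "rx":0.000, "ry":-0.000, "rz":-0.000},
{"dx":-0.139, "dy":0.375, "dz":0.000, "rx":0.000, "ry":0.000, "rz":0.000},
{"dx":-0.139, "dy":0.375, "dz":0.000, "rx":0.000, "ry":0.000, "rz":0.000},
{"dx":-0.139, "dy":0.375, "dz":0.000, "rx":0.000, "ry":0.000, "rz":0.000},
pred [0.51872367 0.06992084 0.36015271] [ 3.14159265  0.         -2.88159265]
```

Call:
drive_tool --plan '[{"dx": -0.14,"dy": 0.38,"dz": 0,"rx": -0.015,"ry": 0.007,"rz": -0.016},{"dx": -0.14,"dy": 0.37,"dz": 0,"rx": 0,"ry": 0,"rz": 0},{"dx": -0.14,"dy": 0.37,"dz": 0,"rx": 0,"ry": 0,"rz": 0},{"dx": -0.14,"dy": 0.37,"dz": 0,"rx": 0,"ry": 0,"rz": 0},{"dx": -0.14,"dy": 0.37,"dz": 0,"rx": 0,"ry": 0,"rz": 0}]'

```text
time_s: 5.47
ee_pos: [0.5181, 0.0776, 0.3585]
eef_rot: [3.141, -0.002, -2.883]
ft_force: [0.4, -0.4, -1.5]
finger_gap: 0.0485
```

```bash
python3 - <<'E'
from h import *
rows(.533,.218,.36,np.pi+.26,5,.04)
E
```

```text
now 5.47 [0.5181 0.0776 0.3585] [ 3.1406e+00 -1.8000e-03 -2.8834e+00] F [ 0.4  -0.35 -1.51] T [-0.038 -0.004  0.024] gap 0.0485 q [-0.01  0.23 -0.13  1.21  0.   -0.27]
{"dx":-0.142, "dy":0.374, "dz":-0.004, "rx":0.001, "ry":-0.002, "rz":-0.002},
{"dx":-0.143, "dy":0.374, "dz":-0.004, "rx":0.000, "ry":-0.000, "rz":-0.000},
{"dx":-0.143, "dy":0.374, "dz":-0.004, "rx":-0.000, "ry":-0.000, "rz":-0.000},
{"dx":-0.076, "dy":0.198, "dz":-0.002, "rx":-0.000, "ry":-0.000, "rz":-0.000},
{"dx":0.000, "dy":0.000, "dz":0.000, "rx":-0.000, "ry":-0.000, "rz":-0.000},
pred [0.533 0.218 0.36 ] [ 3.14159265  0.         -2.88159265]
```

Call:
drive_tool --plan '[{"dx": -0.14,"dy": 0.36,"dz": 0,"rx": 0,"ry": 0,"rz": 0},{"dx": -0.12,"dy": 0.3,"dz": 0,"rx": 0,"ry": 0,"rz": 0},{"dx": -0.08,"dy": 0.2,"dz": 0,"rx": 0,"ry": 0,"rz": 0},{"dx": -0.05,"dy": 0.15,"dz": 0,"rx": 0,"ry": 0,"rz": 0},{"dx": -0.03,"dy": 0.08,"dz": 0,"rx": 0,"ry": 0,"rz": 0}]'

```text
time_s: 5.88
ee_pos: [0.529, 0.2061, 0.3558]
eef_rot: [3.139, -0.005, -2.877]
ft_force: [1.0, 0.3, -1.8]
finger_gap: 0.0488
```

```bash
python3 - <<'E'
from h import *
rows(.533,.218,.32,np.pi+.26,5,.02)
E
```

```text
now 5.88 [0.529  0.2061 0.3558] [ 3.1392 -0.0047 -2.8765] F [ 1.01  0.32 -1.81] T [-0.117 -0.048  0.012] gap 0.0488 q [ 0.22  0.31 -0.03  1.23  0.   -0.04]
{"dx":-0.038, "dy":0.054, "dz":0.189, "rx":0.003, "ry":-0.006, "rz":0.006},
{"dx":-0.033, "dy":0.049, "dz":0.169, "rx":-0.000, "ry":0.000, "rz":0.000},
{"dx":0.000, "dy":0.000, "dz":0.000, "rx":-0.000, "ry":-0.000, "rz":-0.000},
{"dx":0.000, "dy":0.000, "dz":0.000, "rx":-0.000, "ry":-0.000, "rz":-0.000},
{"dx":0.000, "dy":0.000, "dz":0.000, "rx":-0.000, "ry":-0.000, "rz":-0.000},
pred [0.533 0.218 0.32 ] [ 3.14159265  0.         -2.88159265]
```

Call:
drive_tool --plan '[{"dx": -0.03,"dy": 0.07,"dz": 0.19,"rx": 0.003,"ry": -0.006,"rz": 0.006},{"dx": -0.02,"dy": 0.04,"dz": 0.19,"rx": 0,"ry": 0,"rz": 0},{"dx": 0,"dy": 0.02,"dz": 0.15,"rx": 0,"ry": 0,"rz": 0},{"dx": 0,"dy": 0,"dz": 0.08,"rx": 0,"ry": 0,"rz": 0},{"dx": 0,"dy": 0,"dz": 0,"rx": 0,"ry": 0,"rz": 0}]'

```text
time_s: 6.3
ee_pos: [0.5301, 0.222, 0.2913]
eef_rot: [-3.141, -0.0, -2.878]
ft_force: [-0.2, 0.0, -1.8]
finger_gap: 0.0487
```

```bash
python3 - <<'E'
from h import *
rows(.533,.218,.285,np.pi+.26,1,.02)
E
```

```text
now 6.3 [0.5301 0.222  0.2913] [-3.1410e+00 -5.0000e-04 -2.8785e+00] F [-0.21  0.03 -1.83] T [-0.021  0.022  0.037] gap 0.0487 q [ 0.25  0.36 -0.13  1.08 -0.   -0.01]
{"dx":-0.017, "dy":-0.046, "dz":0.063, "rx":-0.001, "ry":-0.001, "rz":0.004},
pred [0.533 0.218 0.285] [ 3.14159265  0.         -2.88159265]
```

Call:
drive_tool --plan '[{"dx": -0.02,"dy": -0.04,"dz": 0.06,"rx": 0,"ry": 0,"rz": 0.004},{"dx": 0,"dy": 0,"dz": 0,"rx": 0,"ry": 0,"rz": 0},{"dx": 0,"dy": 0,"dz": 0,"rx": 0,"ry": 0,"rz": 0}]'

```text
time_s: 6.55
ee_pos: [0.5338, 0.217, 0.2856]
eef_rot: [-3.141, -0.0, -2.883]
ft_force: [0.3, 0.0, -1.3]
finger_gap: 0.0487
```

```bash
python3 - <<'E'
from h import *
rows(.533,.218,.285,np.pi+.26,1,.02)
ob=r.get_obs(); p=ob["ee_pos"]; u=p[2]-.2308
o=[]
for n in("scene","top"):
    im=grab_frame(n); cv2.imwrite(f"pics/{n}4.png",im)
    uv=proj(n,[p[0],p[1],.07])[0].astype(int); bb=(uv[0]-35,uv[1]-35,70,70)
    b=boxp(p[0],p[1],-.305,u,u+.05,.026,.026); c=cyl(p[0],p[1],u+.06,u+.088,.025); m=boxp(.533,.218,-.305,0,.03,.0305,.0305)
    o.append(np.vstack([wire(im,n,[],bb,5),wire(im,n,[b[:4],b[4:],c[60:],m[4:]],bb,5,((0,255,0),(0,255,0),(0,255,0),(0,0,255)))]))
o=np.hstack(o); cv2.imwrite("pics/c4.png",cv2.resize(o,(600,600)))
E
```

```text
now 6.55 [0.5338 0.217  0.2856] [-3.1405e+00 -5.0000e-04 -2.8834e+00] F [ 0.32  0.03 -1.26] T [ 0.038  0.007 -0.015] gap 0.0487 q [ 0.24  0.36 -0.14  1.07 -0.   -0.02]
{"dx":0.006, "dy":0.012, "dz":0.006, "rx":-0.001, "ry":-0.001, "rz":-0.002},
pred [0.533 0.218 0.285] [-3.14159265  0.         -2.88159265]
```

View pics/c4.png

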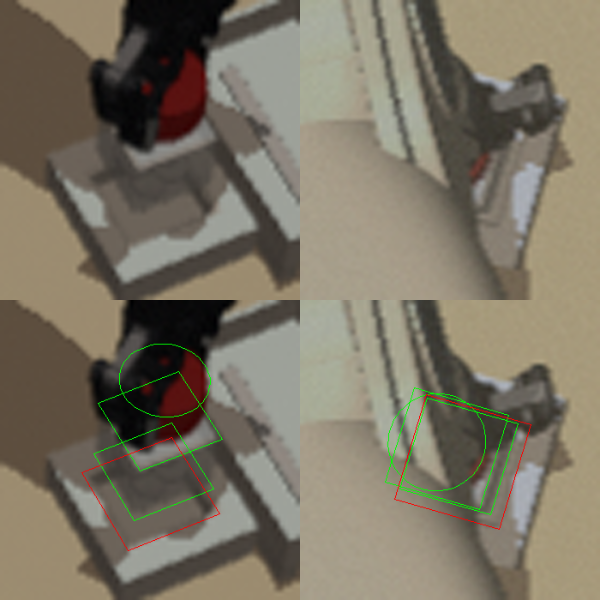

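```bash
python3 - <<'E'
from h import *
p=[.5338,.217,.2856]; u=p[2]-.2308
im=cv2.imread("pics/scene4.png"); n="scene"
uv=proj(n,[p[0],p[1],.06])[0].astype(int); bb=(uv[0]-28,uv[1]-28,56,56)
b=boxp(p[0],p[1],-.305,u,u+.05,.026,.026); m=boxp(.533,.218,-.305,0,.03,.0305,.0305); k=boxp(.533,.218,-.305,0,.03,.05,.045)
im2=cv2.convertScaleAbs(im,alpha=1.6)
o=np.hstack([wire(im2,n,[],bb,7),wire(im2,n,[b[:4],b[4:],m[4:],k[4:]],bb,7,((0,255,0),(0,255,0),(0,0,255),(255,0,0)))])
cv2.imwrite("pics/c5.png",o)
E
```

```text
(no output)
```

View pics/c5.png

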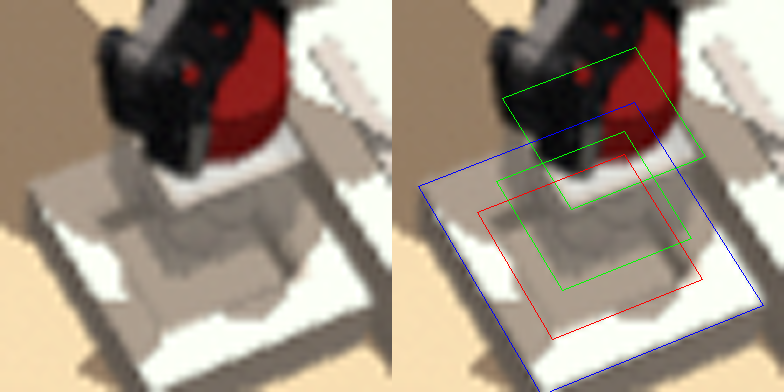

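Call:
drive_tool --plan '[{"dx": 0.005,"dy": 0.01,"dz": 0.06,"rx": 0,"ry": 0,"rz": 0},{"dx": 0,"dy": 0,"dz": 0.06,"rx": 0,"ry": 0,"rz": 0},{"dx": 0,"dy": 0,"dz": 0.06,"rx": 0,"ry": 0,"rz": 0},{"dx": 0,"dy": 0,"dz": 0.05,"rx": 0,"ry": 0,"rz": 0}]'

```text
time_s: 6.98
ee_pos: [0.5336, 0.2178, 0.2633]
eef_rot: [-3.141, 0.005, -2.884]
ft_force: [0.4, 0.3, -2.0]
finger_gap: 0.0489
```

```bash
python3 - <<'E'
from h import *
rows(.533,.218,.255,np.pi+.26,1,.02)
E
```

```text
now 6.98 [0.5336 0.2178 0.2633] [-3.1405  0.0046 -2.8839] F [ 0.41  0.31 -1.98] T [-0.046  0.008  0.072] gap 0.0489 q [ 0.24  0.38 -0.18  1.01 -0.   -0.02]
{"dx":0.005, "dy":0.003, "dz":0.083, "rx":-0.001, "ry":0.006, "rz":-0.003},
pred [0.533 0.218 0.255] [ 3.14159265  0.         -2.88159265]
```

Call:
drive_tool --plan '[{"dx": 0.005,"dy": 0,"dz": 0.04,"rx": 0,"ry": 0.006,"rz": 0},{"dx": 0,"dy": 0,"dz": 0.04,"rx": 0,"ry": 0,"rz": 0}]'

```text
time_s: 7.15
ee_pos: [0.5328, 0.2178, 0.2539]
eef_rot: [-3.141, -0.001, -2.884]
ft_force: [0.2, 0.4, -1.0]
finger_gap: 0.0485
```

```bash
python3 - <<'E'
from h import *
rows(.533,.218,.25,np.pi+.26,1,.02)
E
```

```text
now 7.15 [0.5328 0.2178 0.2539] [-3.1408e+00 -1.2000e-03 -2.8836e+00] F [ 0.22  0.43 -0.99] T [ 0.166 -0.013  0.056] gap 0.0485 q [ 0.24  0.39 -0.19  1.   -0.   -0.02]
{"dx":-0.002, "dy":0.001, "dz":0.039, "rx":-0.001, "ry":-0.002, "rz":-0.003},
pred [0.533 0.218 0.25 ] [-3.14159265  0.         -2.88159265]
```

Call:
drive_tool --plan '[{"dx": 0,"dy": 0,"dz": 0.04,"rx": 0,"ry": 0,"rz": 0},{"dx": 0,"dy": 0,"dz": 0.03,"rx": 0,"ry": 0,"rz": 0}]'

```text
time_s: 7.32
ee_pos: [0.5328, 0.218, 0.2457]
eef_rot: [-3.141, -0.002, -2.883]
ft_force: [0.4, 1.8, -2.0]
finger_gap: 0.0487
```

Call:
drive_tool --plan '[{"dx": 0,"dy": 0,"dz": 0.02,"rx": 0,"ry": 0,"rz": 0}]'

```text
time_s: 7.4
ee_pos: [0.5328, 0.218, 0.2432]
eef_rot: [-3.141, -0.002, -2.883]
ft_force: [-0.6, 0.2, -0.5]
finger_gap: 0.0487
```

Call:
drive_tool --plan '[{"dx": 0,"dy": 0,"dz": 0.01,"rx": 0,"ry": 0,"rz": 0}]'

```text
time_s: 7.48
ee_pos: [0.5328, 0.2183, 0.2423]
eef_rot: [3.141, -0.001, -2.883]
ft_force: [-1.3, 3.4, 11.0]
finger_gap: 0.0488
```

Call:
drive_tool --plan '[{"dx": 0,"dy": 0,"dz": 0.01,"rx": 0,"ry": 0,"rz": 0}]'

```text
time_s: 7.57
ee_pos: [0.5329, 0.2185, 0.2421]
eef_rot: [3.141, -0.0, -2.883]
ft_force: [-4.8, -1.0, 15.2]
finger_gap: 0.0485
```

Call:
drive_tool --plan '[{"dx": 0,"dy": 0,"dz": -0.005,"rx": 0,"ry": 0,"rz": 0},{"dx": 0,"dy": 0,"dz": 0,"rx": 0,"ry": 0,"rz": 0},{"dx": 0,"dy": 0,"dz": 0,"rx": 0,"ry": 0,"rz": 0}]' --fingers 0.6

```text
time_s: 7.82
ee_pos: [0.5331, 0.2186, 0.2436]
eef_rot: [3.141, 0.002, -2.883]
ft_force: [0.2, 0.2, -0.1]
finger_gap: 0.0685
```

```bash
python3 - <<'E'
from h import *
rows(.5328,.2182,.2425,np.pi+.26,1,.02)
n="scene"; im=grab_frame(n); cv2.imwrite("pics/scene5.png",im)
p=[.5328,.2182]; uv=proj(n,[*p,.06])[0].astype(int); bb=(uv[0]-28,uv[1]-28,56,56)
b=boxp(*p,-.305,.012,.062,.026,.026); c=cyl(*p,.072,.1,.025)
im2=cv2.convertScaleAbs(im,alpha=1.6)
cv2.imwrite("pics/c6.png",np.hstack([wire(im2,n,[],bb,7),wire(im2,n,[b[4:],c[60:]],bb,7)]))
E
```

```text
now 7.82 [0.5331 0.2186 0.2436] [ 3.1412e+00  1.7000e-03 -2.8826e+00] F [ 0.24  0.2  -0.14] T [-0.025  0.007 -0.017] gap 0.0685 q [ 0.24  0.39 -0.21  0.97  0.   -0.02]
{"dx":0.004, "dy":-0.003, "dz":0.011, "rx":0.000, "ry":0.002, "rz":-0.001},
pred [0.5328 0.2182 0.2425] [ 3.14159265  0.         -2.88159265]
```

View pics/c6.png

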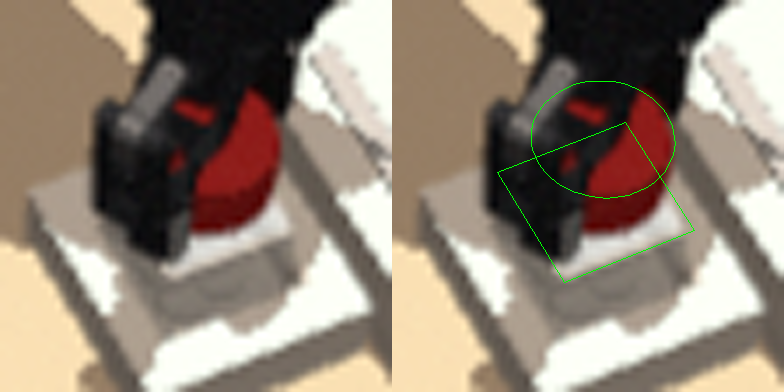

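Call:
drive_tool --plan '[{"dx": 0,"dy": 0,"dz": 0,"rx": 0,"ry": 0.002,"rz": 0},{"dx": 0,"dy": 0,"dz": 0,"rx": 0,"ry": 0,"rz": 0},{"dx": 0,"dy": 0,"dz": 0,"rx": 0,"ry": 0,"rz": 0},{"dx": 0,"dy": 0,"dz": 0,"rx": 0,"ry": 0,"rz": 0}]' --fingers -1 --grip_force 80

```text
time_s: 8.2
ee_pos: [0.5331, 0.2187, 0.2441]
eef_rot: [3.141, 0.001, -2.883]
ft_force: [0.6, 0.5, 0.2]
finger_gap: 0.0482
```

```bash
cat >> h.py <<'E'
def tq(k=6):
    L=[]
    for i in range(k):
        grab_frame("scene"); o=r.get_obs(); L.append([*o["torque"],*o["ft_force"]])
    L=np.array(L)
    print("t",round(o["time_s"],2),"p",np.round(o["ee_pos"],4),"rot",np.round(o["eef_rot"],4),"gap",round(o["finger_gap"],4),"q6",round(o["joint_positions"][5],3))
    print("Tz",np.round(L[:,2],3),"mean T",np.round(L[:,:3].mean(0),3),"F",np.round(L[:,3:].mean(0),2))
E
python3 -c "
from h import *
tq(6)"
```

```text
t 8.5 p [0.5331 0.2187 0.2441] rot [ 3.1405e+00  7.0000e-04 -2.8826e+00] gap 0.0479 q6 -0.016
Tz [-0.03  -0.016 -0.01  -0.008  0.013 -0.002] mean T [ 0.043  0.157 -0.009] F [-0.65  0.99  1.28]
```

Call:
drive_tool --plan '[{"dx": 0,"dy": 0,"dz": 0,"rx": 0,"ry": 0,"rz": 0.06},{"dx": 0,"dy": 0,"dz": 0,"rx": 0,"ry": 0,"rz": 0.06},{"dx": 0,"dy": 0,"dz": 0,"rx": 0,"ry": 0,"rz": 0.06}]'

```text
time_s: 8.75
ee_pos: [0.5335, 0.2188, 0.2441]
eef_rot: [3.141, 0.001, -3.027]
ft_force: [0.2, 0.7, 1.1]
finger_gap: 0.0483
```

```bash
python3 -c "
from h import *
tq(4)"
```

```text
t 8.95 p [0.5335 0.2187 0.2441] rot [ 3.1405e+00  1.5000e-03 -3.0236e+00] gap 0.048 q6 0.125
Tz [0.026 0.034 0.035 0.012] mean T [ 0.069 -0.148  0.027] F [0.05 0.67 0.44]
```

Call:
drive_tool --plan '[{"dx": 0,"dy": 0,"dz": 0,"rx": 0,"ry": 0,"rz": 0.06},{"dx": 0,"dy": 0,"dz": 0,"rx": 0,"ry": 0,"rz": 0.06}]'

```text
time_s: 9.12
ee_pos: [0.5337, 0.2187, 0.2441]
eef_rot: [3.141, 0.002, -3.116]
ft_force: [0.5, -0.0, 1.2]
finger_gap: 0.0479
```

```bash
python3 -c "
from h import *
tq(4)"
```

```text
t 9.32 p [0.5337 0.2187 0.2441] rot [ 3.1405e+00  1.6000e-03 -3.1134e+00] gap 0.0484 q6 0.215
Tz [ 0.017  0.035 -0.04   0.018] mean T [ 0.003 -0.08   0.007] F [ 0.46 -0.09  0.71]
```

Call:
drive_tool --plan '[{"dx": 0,"dy": 0,"dz": 0,"rx": 0,"ry": 0,"rz": 0.06},{"dx": 0,"dy": 0,"dz": 0,"rx": 0,"ry": 0,"rz": 0.06}]'

```text
time_s: 9.48
ee_pos: [0.5337, 0.2186, 0.244]
eef_rot: [3.141, 0.002, 3.078]
ft_force: [0.9, -0.3, 1.4]
finger_gap: 0.0482
```

```bash
python3 -c "
from h import *
tq(4)"
```

```text
t 9.68 p [0.5337 0.2186 0.2441] rot [3.1406e+00 1.6000e-03 3.0807e+00] gap 0.0483 q6 0.304
Tz [0.125 0.02  0.07  0.027] mean T [-0.079 -0.063  0.061] F [ 0.68 -0.43  0.8 ]
```

Call:
drive_tool --plan '[{"dx": 0,"dy": 0,"dz": 0,"rx": 0,"ry": 0,"rz": 0.06},{"dx": 0,"dy": 0,"dz": 0,"rx": 0,"ry": 0,"rz": 0.06}]'

```text
time_s: 9.85
ee_pos: [0.5337, 0.2185, 0.2441]
eef_rot: [3.141, 0.001, 2.99]
ft_force: [0.1, -0.0, 0.2]
finger_gap: 0.0479
```

```bash
python3 -c "
from h import *
tq(4)"
```

```text
t 10.05 p [0.5337 0.2185 0.2441] rot [3.1408e+00 1.4000e-03 2.9918e+00] gap 0.048 q6 0.393
Tz [0.072 0.056 0.065 0.015] mean T [-0.153 -0.057  0.052] F [ 0.34 -0.24  1.04]
```

Call:
drive_tool --plan '[{"dx": 0,"dy": 0,"dz": 0,"rx": 0,"ry": 0,"rz": 0.06},{"dx": 0,"dy": 0,"dz": 0,"rx": 0,"ry": 0,"rz": 0.06}]'

```text
time_s: 10.22
ee_pos: [0.5336, 0.2184, 0.244]
eef_rot: [3.141, 0.001, 2.901]
ft_force: [0.1, -1.0, -0.1]
finger_gap: 0.0483
```

```bash
python3 -c "
from h import *
tq(4)"
```

```text
t 10.42 p [0.5336 0.2184 0.244 ] rot [3.141e+00 1.300e-03 2.903e+00] gap 0.0481 q6 0.482
Tz [0.056 0.034 0.039 0.058] mean T [-0.237 -0.015  0.047] F [ 0.4  -1.06  1.4 ]
```

Call:
drive_tool --plan '[{"dx": 0,"dy": 0,"dz": 0,"rx": 0,"ry": 0,"rz": 0.06},{"dx": 0,"dy": 0,"dz": 0,"rx": 0,"ry": 0,"rz": 0.06}]'

```text
time_s: 10.58
ee_pos: [0.5336, 0.2183, 0.2441]
eef_rot: [3.141, 0.001, 2.812]
ft_force: [0.7, -1.2, 0.8]
finger_gap: 0.0483
```

```bash
python3 -c "
from h import *
tq(4)"
```

```text
t 10.78 p [0.5336 0.2183 0.244 ] rot [3.1411e+00 1.3000e-03 2.8141e+00] gap 0.0483 q6 0.57
Tz [ 0.051 -0.004  0.025  0.047] mean T [-0.286  0.016  0.03 ] F [ 0.23 -1.29  0.92]
```

Call:
drive_tool --plan '[{"dx": 0,"dy": 0,"dz": 0,"rx": 0,"ry": 0,"rz": 0.06},{"dx": 0,"dy": 0,"dz": 0,"rx": 0,"ry": 0,"rz": 0.06}]'

```text
time_s: 10.95
ee_pos: [0.5336, 0.2183, 0.2441]
eef_rot: [3.141, 0.001, 2.723]
ft_force: [0.3, -0.3, 1.4]
finger_gap: 0.0481
```

```bash
python3 -c "
from h import *
tq(4)"
```

```text
t 11.15 p [0.5336 0.2182 0.2441] rot [3.1413e+00 1.3000e-03 2.7253e+00] gap 0.0481 q6 0.659
Tz [0.126 0.028 0.097 0.068] mean T [-0.332  0.064  0.08 ] F [-0.4  -1.63  1.13]
```

Call:
drive_tool --plan '[{"dx": 0,"dy": 0,"dz": 0,"rx": 0,"ry": 0,"rz": 0.06},{"dx": 0,"dy": 0,"dz": 0,"rx": 0,"ry": 0,"rz": 0.06}]'

```text
time_s: 11.32
ee_pos: [0.5335, 0.2182, 0.244]
eef_rot: [3.142, 0.001, 2.634]
ft_force: [0.7, -1.6, 1.8]
finger_gap: 0.0482
```

```bash
python3 -c "
from h import *
tq(4)"
```

```text
t 11.52 p [0.5335 0.2182 0.244 ] rot [3.1415e+00 1.2000e-03 2.6366e+00] gap 0.0481 q6 0.748
Tz [0.041 0.035 0.051 0.028] mean T [-0.405  0.087  0.039] F [-0.1  -1.94  1.8 ]
```

Call:
drive_tool --plan '[{"dx": 0,"dy": 0,"dz": 0,"rx": 0,"ry": 0,"rz": 0.06},{"dx": 0,"dy": 0,"dz": 0,"rx": 0,"ry": 0,"rz": 0.06}]'

```text
time_s: 11.68
ee_pos: [0.5336, 0.2182, 0.2441]
eef_rot: [3.141, 0.001, 2.546]
ft_force: [1.4, -1.2, 1.3]
finger_gap: 0.0483
```

```bash
python3 -c "
from h import *
tq(4)"
```

```text
t 11.88 p [0.5336 0.2182 0.2441] rot [3.141e+00 1.300e-03 2.548e+00] gap 0.0479 q6 0.836
Tz [0.209 0.18  0.221 0.189] mean T [-0.202 -0.11   0.2  ] F [ 0.54 -0.56  0.98]
```

Call:
drive_tool --plan '[{"dx": 0,"dy": 0,"dz": 0,"rx": 0,"ry": 0,"rz": 0.06}]'

```text
time_s: 11.97
ee_pos: [0.5336, 0.2182, 0.2441]
eef_rot: [3.141, 0.001, 2.504]
ft_force: [-0.6, -1.6, 1.7]
finger_gap: 0.048
```

```bash
python3 -c "
from h import *
tq(5)"
```

```text
t 12.22 p [0.5336 0.2182 0.2441] rot [3.1411e+00 1.3000e-03 2.5031e+00] gap 0.0483 q6 0.881
Tz [0.407 0.424 0.334 0.399 0.336] mean T [-0.336 -0.025  0.38 ] F [ 0.39 -1.36  1.3 ]
```

Call:
drive_tool --plan '[{"dx": 0,"dy": 0,"dz": 0,"rx": 0,"ry": 0,"rz": 0.05},{"dx": 0,"dy": 0,"dz": 0,"rx": 0,"ry": 0,"rz": 0.05}]'

```text
time_s: 12.38
ee_pos: [0.5335, 0.2182, 0.244]
eef_rot: [3.141, 0.001, 2.427]
ft_force: [0.2, -1.3, 1.4]
finger_gap: 0.0482
```

```bash
python3 -c "
from h import *
tq(6)"
```

```text
t 12.68 p [0.5335 0.2182 0.244 ] rot [3.1413e+00 1.3000e-03 2.4282e+00] gap 0.0484 q6 0.956
Tz [0.488 0.443 0.418 0.473 0.49  0.464] mean T [-0.429  0.037  0.463] F [ 0.07 -1.85  1.43]
```

Call:
drive_tool --plan '[{"dx": 0,"dy": 0,"dz": 0,"rx": 0,"ry": 0,"rz": 0.06},{"dx": 0,"dy": 0,"dz": 0,"rx": 0,"ry": 0,"rz": 0.06}]'

```text
time_s: 12.85
ee_pos: [0.5334, 0.2181, 0.2441]
eef_rot: [3.141, 0.001, 2.335]
ft_force: [-0.8, -2.7, 2.0]
finger_gap: 0.0481
```

```bash
python3 -c "
from h import *
tq(6)"
```

```text
t 13.15 p [0.5334 0.2181 0.244 ] rot [3.1414e+00 1.3000e-03 2.3372e+00] gap 0.0482 q6 1.047
Tz [0.547 0.515 0.519 0.522 0.568 0.487] mean T [-0.499  0.119  0.526] F [-0.09 -1.67  1.77]
```

Call:
drive_tool --plan '[{"dx": 0,"dy": 0,"dz": 0,"rx": 0,"ry": 0,"rz": 0.06}]'

```text
time_s: 13.23
ee_pos: [0.5334, 0.2181, 0.244]
eef_rot: [3.141, 0.001, 2.292]
ft_force: [-0.3, -2.4, 1.3]
finger_gap: 0.0481
```

```bash
python3 -c "
from h import *
tq(6)"
```

```text
t 13.53 p [0.5334 0.2181 0.2441] rot [3.1414e+00 1.3000e-03 2.2914e+00] gap 0.048 q6 1.093
Tz [0.581 0.531 0.636 0.535 0.549 0.572] mean T [-0.557  0.184  0.568] F [-0.34 -2.68  2.03]
```

Call:
drive_tool --plan '[{"dx": 0,"dy": 0,"dz": 0,"rx": 0,"ry": 0,"rz": 0},{"dx": 0,"dy": 0,"dz": 0,"rx": 0,"ry": 0,"rz": 0},{"dx": 0,"dy": 0,"dz": 0,"rx": 0,"ry": 0,"rz": 0},{"dx": 0,"dy": 0,"dz": 0,"rx": 0,"ry": 0,"rz": 0}]' --fingers 0.8

```text
time_s: 13.87
ee_pos: [0.5335, 0.2187, 0.2436]
eef_rot: [3.14, -0.001, 2.292]
ft_force: [-0.3, 0.1, -0.1]
finger_gap: 0.0769
```

Call:
drive_tool --plan '[{"dx": 0,"dy": 0,"dz": -0.05,"rx": 0,"ry": 0,"rz": 0},{"dx": 0,"dy": 0,"dz": -0.1,"rx": 0,"ry": 0,"rz": 0},{"dx": 0,"dy": 0,"dz": -0.25,"rx": 0,"ry": 0,"rz": 0},{"dx": 0,"dy": 0,"dz": -0.4,"rx": 0,"ry": 0,"rz": 0},{"dx": 0,"dy": 0,"dz": -0.4,"rx": 0,"ry": 0,"rz": 0}]'

```text
time_s: 14.28
ee_pos: [0.5321, 0.2183, 0.3616]
eef_rot: [-3.13, -0.008, 2.292]
ft_force: [1.9, -0.1, -0.8]
finger_gap: 0.077
```

```bash
python3 -c "
from h import *
rows(.45,.0,.42,2.29,5)"
```

```text
now 14.28 [0.5321 0.2183 0.3616] [-3.13   -0.0083  2.2922] F [ 1.92 -0.1  -0.82] T [-0.001 -0.048 -0.015] gap 0.077 q [0.24 0.32 0.   1.26 0.   1.09]
{"dx":-0.182, "dy":-0.344, "dz":-0.095, "rx":-0.015, "ry":-0.011, "rz":0.003},
{"dx":-0.183, "dy":-0.342, "dz":-0.097, "rx":0.000, "ry":-0.000, "rz":0.000},
{"dx":-0.183, "dy":-0.342, "dz":-0.097, "rx":-0.000, "ry":-0.000, "rz":-0.000},
{"dx":-0.183, "dy":-0.342, "dz":-0.097, "rx":-0.000, "ry":-0.000, "rz":-0.000},
{"dx":-0.183, "dy":-0.342, "dz":-0.097, "rx":-0.000, "ry":-0.000, "rz":-0.000},
pred [0.46379574 0.03667202 0.41019558] [-3.14159265  0.          2.29      ]
```

Call:
drive_tool --plan '[{"dx": -0.18,"dy": -0.34,"dz": -0.1,"rx": -0.015,"ry": -0.011,"rz": 0},{"dx": -0.18,"dy": -0.34,"dz": -0.1,"rx": 0,"ry": 0,"rz": 0},{"dx": -0.18,"dy": -0.34,"dz": -0.1,"rx": 0,"ry": 0,"rz": 0},{"dx": -0.12,"dy": -0.25,"dz": -0.05,"rx": 0,"ry": 0,"rz": 0},{"dx": -0.05,"dy": -0.1,"dz": 0,"rx": 0,"ry": 0,"rz": 0}]'

```text
time_s: 14.7
ee_pos: [0.4751, 0.0729, 0.4122]
eef_rot: [3.123, 0.013, 2.299]
ft_force: [0.8, 0.3, 0.3]
finger_gap: 0.0771
```

```bash
python3 - <<'E'
from h import *
o=[]
for n in("scene","top"):
    im=grab_frame(n); cv2.imwrite(f"pics/{n}9.png",im)
    p=[.5328,.2182]; uv=proj(n,[*p,.05])[0].astype(int); bb=(uv[0]-30,uv[1]-30,60,60)
    b=boxp(*p,-.305,.012,.062,.026,.026); c=cyl(*p,.072,.1,.025)
    o.append(np.vstack([wire(im,n,[],bb,5),wire(im,n,[b[4:],c[60:]],bb,5)]))
cv2.imwrite("pics/c9.png",np.hstack(o))
E
```

```text
(no output)
```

View pics/c9.png

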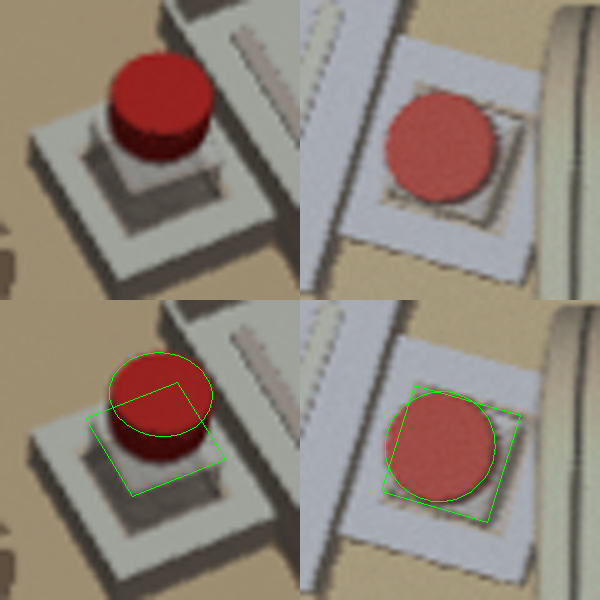

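View pics/top9.png

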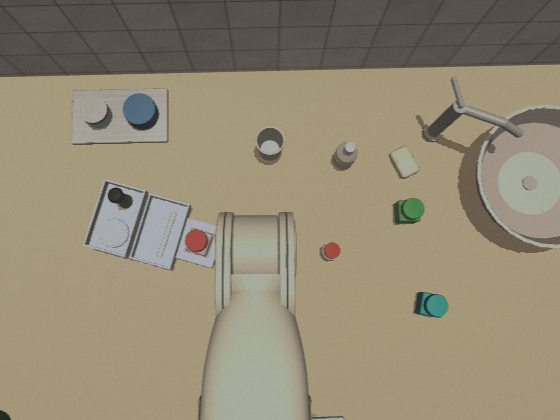

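Call:
drive_tool --plan '[{"dx": 0,"dy": 0,"dz": 0,"rx": 0,"ry": 0,"rz": 0},{"dx": 0,"dy": 0,"dz": 0,"rx": 0,"ry": 0,"rz": 0},{"dx": 0,"dy": 0,"dz": 0,"rx": 0,"ry": 0,"rz": 0}]'

```text
time_s: 15.05
ee_pos: [0.4759, 0.0744, 0.4127]
eef_rot: [3.122, 0.013, 2.297]
ft_force: [-0.6, 1.1, 0.4]
finger_gap: 0.0767
```

```bash
python3 -c "
from h import *
print(r.sign_off())"
```

```text
the job is handed in; nothing more can be done
None
```

The square jar is closed and standing in the organiser's pocket, and the job was handed in at about 15 s of the 64 s allowed.

- **Placing:** I lifted the jar by its cap and lowered it until it touched the pocket floor. Contact came at TCP height 0.242 m against about 0.243 m expected, with about 15 N on the wrist. I then let go so it could settle and gripped it again.
- **Tightening:** The cap ran loose at about 0.05 N m for roughly 0.7 rad. The seal then showed as a steep rise in torque. I stopped at 0.57 N m, about 0.29 rad past meeting the seal. That is inside the 0.48–0.7 N m and 0.17–0.43 rad windows, and the torque matched the predicted curve at each step.
- **Last checks:** After I let go and moved clear, pictures from both cameras showed the jar upright and centred, matching its expected outline with its underside on the pocket floor. In the last top view the other things had not visibly moved, including the green and turquoise jars. The robot was touching nothing.

No check failed. The two cameras differed by 1–3 mm on positions. The squeeze on the seal itself cannot be seen; I judged it from torque and angle.

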